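Clear the shaker, lock the dish tray on it and set its speed dial

ROBOT

A 6-joint arm with a two-finger parallel gripper is mounted at the origin on a cart in front of the work surface, level with it; the furniture and walls round the work are solid. World frame = base frame: x ahead of the robot, y to its left, z up, the work surface at z = 0. Lengths are in mm, angles in rad, forces in N, time in s.
With the tool pointing down it reaches from about 400 to 925 mm from the base axis. Payload 12.5 kg.
Tool frame: the origin (TCP) lies at the very end of the fingers, on their centre line; the grasp point (between the pads) lies grip_depth behind it (grip_depth is the distance from the TCP to the grasp point, in mm); z points along the fingers, y is the line along which they close (so a half turn about z gives the same grasp; the last joint's range is limited). The gripper opens to 95 mm and grips with 3 to 60 N. Pads are 20 mm wide; open, the fingers measure 119 mm over their backs; the gripper's body (75 mm by 180 mm) begins 59 mm behind the grasp point.
Start: joints at [1.028, 0.491, 1.559, -0, 1.092, -0.106], TCP at [264.389, 566.347, 179.761] pointing down, gripper open.
Joint ranges: [-3.1, 3.1], [-0.84, 2.19], [0.05, 2.79], [-1.13, 4.28], [0.06, 2.93], [-2.69, 2.69]. Speed limits (rad/s): [2.22, 2.22, 2.79, 3.14, 3.14, 3.14].

INTERFACE

Orientations are given as [roll, pitch, yaw] about the fixed x, y, z axes, in that order (R = Rz(yaw) Ry(pitch) Rx(roll)).
In Python, from cell import state, read_camera, job_done, grip_depth gives the robot as it stands.
- The arm moves only by the tool drive_tool, never from a script. Its argument "targets" is a list of rows, each an object with "jaw": the opening, from 0 (shut) to 1 (fully open); "travel": the shift along the tool's x, y, z in m, a list of three; "twist": the turn about the tool's z in rad. In form: [{"jaw": jaw, "travel": [tx, ty, tz], "twist": twist}, ...]. A call has 1 to 8 rows; each row is the pose to reach, as a shift and turn from the pose commanded when the call began, along the tool's axes at that moment; what a row does not reach only later rows make up. A row lasts 1/12 s, in which the tool goes at most 41.7 mm and 7.16 degrees, less where a joint would pass 70% of its speed; a pose out of reach is approached as far as the arm can. A call with a gripper value outside its range is refused whole. The fingers move at their own pace and stop on an object; the grip force is fixed at half the most. Time passes only in rows, so rows that repeat a pose let the fingers close. It gives the time, the measured TCP pose, the force, the opening and the grip force at its end, in the units of the state.
- state(): the state, without advancing time (a new reading comes with each control period).
- read_camera(name): name is "side" or "top" or "wrist"; returns a dict with "frame" (384x512x3 uint8, red, green, blue), "fx", "fy", "cx", "cy" (pixels), "R" (3x3) and "t" (3): a world point X has camera coordinates R X + t. Camera axes: x right, y down, z forward; pixel columns grow to the right and rows downward; lengths in mm; the calibration is good to about 2 mm. A picture is of the moment at which its call begins. There is no depth.
- job_done(): hands the job in; it is judged then, once.
The state is a dict: "t": time; "joints": joint angles; "qvel": joint speeds; "tau": joint torques, N m; "eef_pos": TCP position; "tcp_rot": TCP orientation; "ft_force": force on the tool from outside, world axes, zero at the start; "moment": the same for the moment, N m; "opening": opening from 0.0 (shut) to 1.0 (fully open); "grip_force": force on a finger pad.
Only numpy, scipy, OpenCV 4.12 (cv2) and the standard library are available. Lean on these libraries where they do the work, as an engineer would, in place of code of your own. Each camera call takes 0.05 s, during which the arm holds its last target. There are 200 camera calls.

TASK

Take the blue-capped white bottle off the platform shaker's deck and stand it upright on the free bench beside the shaker. Load the grey dish tray in its place: set it flat on the deck, blue handle to the front, slide it back under the two rails fully home until the sprung side catch snaps in, and give the handle a firm tug to the front to make sure that the catch holds (push it home again if it comes out). Only then turn the big black speed dial clockwise until its white pointer stands at the red set mark; keep the dish in the tray and leave the other glassware and bottles undisturbed.

Things in the scene. Friction and masses are not known exactly. Their poses are not given: they have to be found in the camera images.
- shaker: White platform shaker, 260 x 320 mm, fixed to the bench; place and yaw vary. Origin under its centre, x to its rear, y to its left, z up. Its aluminium deck (x -126 to 126, y -26 to 146 mm, top at z = 90 mm) carries two rails and a rear stop on its rear part; the grey control panel with the dial lies at the right, top at z = 80 mm
- rail_entry (a point): Middle of the front ends of the two rails, on the deck (shaker frame x 55, y 60, z 90 mm). The rails run 64 mm to the rear, inner faces 136 mm apart, 13 mm high, with lips 9 mm wide over the tray's edges, underside 10 mm above the deck. Flared guides start 27 mm in front of this point, 155 mm apart there. Axes as the shaker's
- tray_home (a point): Where the tray's origin is when fully home against the rear stop: shaker frame x 38, y 60, z 90 mm (y free by 2 mm either way), axes parallel. With its origin 88 mm or more in front of this point (x below -50) the tray is clear of rails and guides and can be set straight down on the deck (down to x = -60 it lies fully on the deck)
- catch: Sprung steel catch in the left rail: a bolt sliding along the shaker's y, black pull knob outside (needs no operating). The tray's edge pushes it aside in the last 40 mm (5 to 20 N of push), then it snaps into the notch in the tray's left edge, with about 2 mm of play, and holds more than 25 N. Origin: square rear face of its nose, on the rail's inner face at deck level
- catch_tip (a point): Tip of the catch's nose. In the shaker's frame at y = 121 mm when the catch is sprung in (in the notch, or with no tray there); about y = 126 to 128 mm while the tray's edge holds it back
- tray: Loose grey dish tray, 150 long (x) x 132 mm wide (y), edges 6 mm thick, 200 to 420 g. Origin under its centre; x points to its rear end (which goes in first), y to its left. Notched at both side edges. The dish's well is 100 mm square, walls 14 mm high, centred at x = 18 mm
- tray_grip (a point): Centre of the tray's handle: a blue upright bar 12 mm thick (along the tray's x), 90 mm wide (y), 26 mm high, at x = -62, y = 0, z = 43 mm in the tray's frame (top at z = 56 mm). Axes as the tray's. The dish behind it stands up to z = 23 mm in the tray's frame
- dish: Closed culture dish, beige, 92 mm across, 19 mm high, loose in the tray's well. Origin under its centre
- dial_axis (a point): Point on the dial's upright axis at the height of the panel (shaker frame x -30, y -85, z 80 mm); axes as the shaker's. The dial is a black skirt 77 mm across and 12 mm high with a bar grip on top, centred on the axis, 72 mm long, 14 mm wide, from 11 to 35 mm above the panel. A white line marks the pointer half of the bar. It needs about 0.08 N m to turn and stays where it is left
- dial (a joint): Angle of the speed dial in rad, 0 to 5.236, growing clockwise as seen from above; starts between 0 and 0.7. At 0 the pointer stands 150 degrees counter-clockwise from the shaker's x axis (to the front left); in general at 150 degrees minus this angle
- dial_tip (a point): Tip of the dial's white pointer, 42 mm from the dial's axis, 6 mm above the panel. Its x axis points along the pointer
- set_mark (a joint): Angle of the red set mark, counted just as the dial's (same zero and sense), 1.6 to 4.6 rad. A stiff ring with a red tab only 3 mm high, 50 to 68 mm from the dial's axis, to be left as it is. The scale round the dial has a white line every 10 degrees
- mark_point (a point): Point 42 mm from the dial's axis and 6 mm above the panel, in the direction of the red set mark: where the pointer's tip must come
- squeeze_bottle: Bystander: white squeeze bottle with a red cap, 68 x 114 x 203 mm, right of the shaker's rear part. Origin under its centre
- flask: Bystander: conical flask, 82 mm across, 143 mm high, left of the shaker. Origin under its centre
- beaker: Bystander: glass beaker, 100 mm across, 124 mm high, behind the tray. Origin under its centre
- white_bottle: White bottle with a blue cap, 51 mm across, 100 mm high, that was left standing on the shaker's deck, in the tray's way. Origin under its centre. The bench right of the shaker's front part is always free for it: round x = -70, y = -225 mm in the shaker's frame there is room for a bottle and the fingers
- bottle_mid (a point): Middle of the white bottle, half-way up (50 mm above its underside), where it is 51 mm across
Things that resemble listed ones, but are neither listed nor needed, are in the scene too. What is shaped like the white_bottle but yellow is not meant.

How it is judged:
By the outcome, as a careful person would: the job done as asked, in the order asked, and still so for the second after the job is handed in, with the robot touching nothing.
It also fails if it takes over 67 s, if anything falls off the work surface, if the arm or the gripper's body presses on something with over 40 N, if the wrist force passes 120 N, or if a joint passes its speed limit or range.

## Working session

There is one attempt and no reset: what is moved stays moved. The work goes in short steps, Python scripts to look and compute and a tool call to move; the robot and the scene stay as the last step left them, time stands still between calls to the robot, and variables do not carry over. Pictures are saved under pics/ and viewed, at most 10 in all, crops included, and the job is handed in when it is done.

Besides the shell and the picture viewer there is one more tool, called by a JSON object that holds its "api" and its "payload", one argument or row to a line. drive_tool: Moves the arm, as the interface text tells. Its arguments: {"type":"object","properties":{"targets":{"type":"array"}},"required":["targets"]}

```bash
mkdir -p pics; ls; cat > h.py <<'E'
import numpy as np,cv2
from cell import *
def px(c,P):
    X=np.array(c["R"])@np.array(P,float)+np.array(c["t"]);return np.array([c["fx"]*X[0]/X[2]+c["cx"],c["fy"]*X[1]/X[2]+c["cy"]])
def ray(c,u,v):
    R=np.array(c["R"]);t=np.array(c["t"]);d=R.T@np.array([(u-c["cx"])/c["fx"],(v-c["cy"])/c["fy"],1.]);return -R.T@t,d
def onz(c,u,v,z):
    o,d=ray(c,u,v);return o+d*(z-o[2])/d[2]
E
python3 - <<'E'
from h import *
print(grip_depth,state())
for n in("top","side"):
    c=read_camera(n);cv2.imwrite(f"pics/{n}0.png",cv2.resize(c["frame"][:,:,::-1],(800,600),interpolation=cv2.INTER_CUBIC));np.save(n+"0.npy",c,allow_pickle=True)
    R=np.array(c["R"]);print(n,c["fx"],-R.T@np.array(c["t"]),R[2])
E
```

```text
pics
18.8 {'t': 0.0, 'joints': array([ 1.02841276e+00,  4.91567312e-01,  1.55944517e+00,  9.52532719e-06,
        1.09172619e+00, -1.05563781e-01]), 'qvel': array([ 9.31201189e-05, -5.16671475e-05, -4.91086982e-04, -1.95299012e-03,
        1.17544252e-03,  7.07527453e-04]), 'tau': array([ 7.77386704e-04, -6.12656236e+01, -2.58178031e+01,  6.93257712e-02,
        4.82405524e-02, -9.72730368e-05]), 'eef_pos': array([264.21935802, 566.08546967, 179.15843655]), 'tcp_rot': array([-3.14045390e+00, -1.29154922e-04,  2.70476840e+00]), 'ft_force': array([ 1.28867392, -0.45378512,  0.45100265]), 'moment': array([-0.02253374,  0.06954181,  0.05639104]), 'grip_force': 0.0, 'opening': 1.0001330032612508}
top 437.55024994473285 [ 206.72745125   37.30332636 1673.31392243] [ 0.19345237 -0.01935743 -0.98091869]
side 473.83891307849166 [ -295.36965596 -1169.90219872   882.28947341] [ 0.49815612  0.73128985 -0.4658923 ]
```

View pics/top0.png

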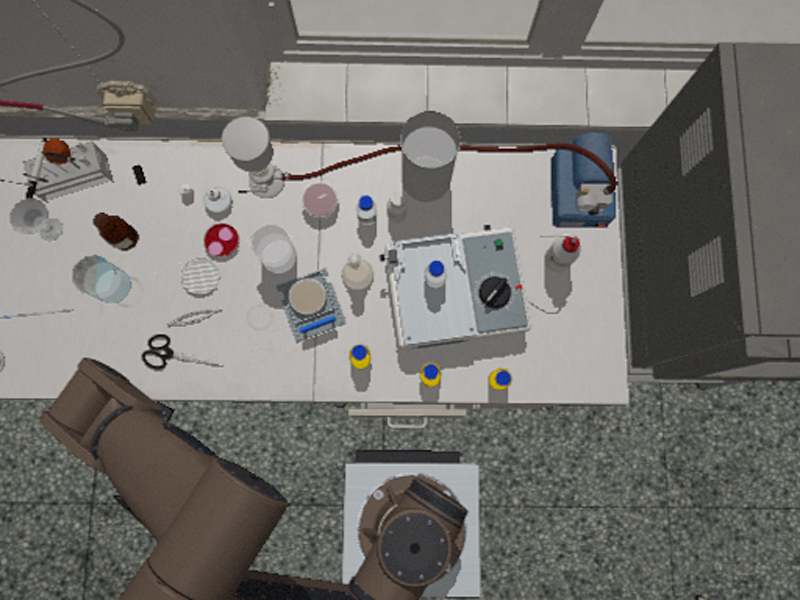

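View pics/side0.png

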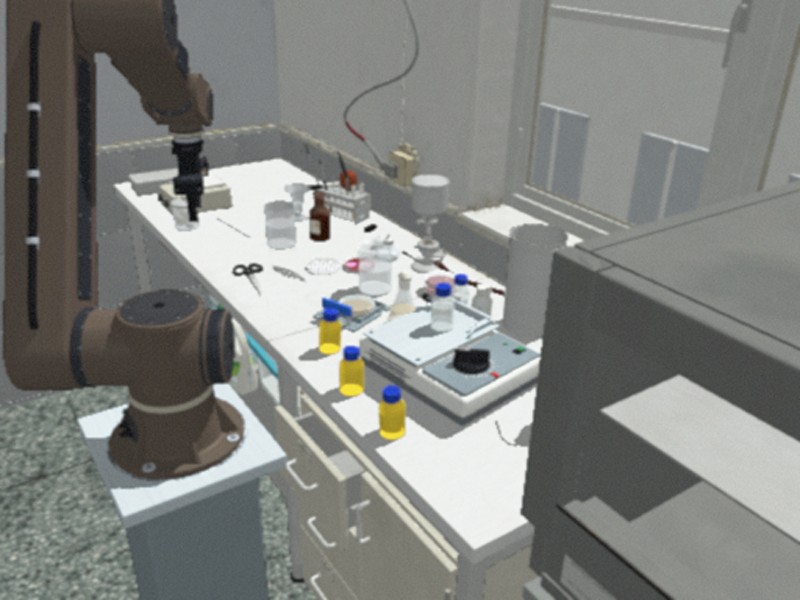

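The top view (800x600) shows the shaker at about (455,290), the blue-capped bottle on the deck at (436,268), the dial at (495,291), the red mark at (519,288) and the tray at (312,305) with its handle at (318,325). The flask is at (357,270), between tray and shaker, and the yellow bottles stand in front. The side view agrees with this.

```bash
python3 - <<'E'
from h import *
c=np.load("top0.npy",allow_pickle=True).item();f=c["frame"];hsv=cv2.cvtColor(f,cv2.COLOR_RGB2HSV)
def blobs(m,z,name,box):
    x0,y0,x1,y1=[int(b/1.5625) for b in box];mm=np.zeros_like(m);mm[y0:y1,x0:x1]=m[y0:y1,x0:x1]
    n,l,s,ce=cv2.connectedComponentsWithStats(mm.astype(np.uint8))
    for i in range(1,n):
        if s[i,4]>=4:
            r=cv2.minAreaRect(np.argwhere(l==i)[:,::-1].astype(np.float32))
            b=[onz(c,*q,z)[:2].round(0).tolist() for q in cv2.boxPoints(r)] if s[i,4]>40 else ''
            print(name,s[i,4],ce[i].round(1),onz(c,*ce[i],z).round(1),b)
H,S,V=hsv[...,0],hsv[...,1],hsv[...,2]
blue=(H>105)&(H<130)&(S>150)&(V>60)
blobs(blue,190,"cap",(420,255,450,285));blobs(blue,56,"handle",(290,300,345,345))
blobs(V<60,92,"dial",(470,265,525,320))
blobs(((H<8)|(H>172))&(S>120),83,"mark",(510,280,530,300))
blobs((H>12)&(H<25)&(S>40),23,"dish",(280,270,335,325))
blobs((V<140)&(V>60)&(abs(H.astype(int)-100)<20),80,"panel",(455,225,530,340))
print(f[290//1.5625.__int__() if 0 else 160,290:345:5].tolist())
cv2.imwrite("pics/crop.png",cv2.resize(f[135:230,170:345,::-1],None,fx=4.5,fy=4.5,interpolation=cv2.INTER_CUBIC))
E
```

```text
cap 68 [278.9 171. ] [583.  -47.5 190. ] [[597.0, -34.0], [598.0, -62.0], [569.0, -62.0], [568.0, -34.0]]
handle 76 [202.9 207.1] [474.  228.9  56. ] [[463.0, 271.0], [497.0, 191.0], [485.0, 186.0], [452.0, 266.0]]
dial 294 [316.5 186.9] [ 549.5 -192.6   92. ] [[586.0, -158.0], [588.0, -229.0], [512.0, -227.0], [511.0, -157.0]]
mark 8 [331.5 183.2] [ 566.  -250.3   83. ] 
dish 321 [196.5 189.6] [547.  259.5  23. ] [[584.0, 298.0], [585.0, 225.0], [511.0, 222.0], [510.0, 294.0]]
panel 1399 [316.2 179.3] [ 580.9 -193.7   80. ] [[684.0, -117.0], [706.0, -239.0], [473.0, -271.0], [452.0, -152.0]]
panel 17 [293.8 169.8] [ 616.4 -109.8   80. ] 
panel 4 [301.5 210.5] [ 462.  -137.5   80. ] 
[[165, 170, 172], [188, 193, 195], [122, 129, 134], [124, 133, 134], [127, 133, 140], [123, 132, 135], [105, 113, 117], [124, 135, 138], [173, 169, 165], [186, 182, 179], [185, 183, 180]]
```

View pics/crop.png

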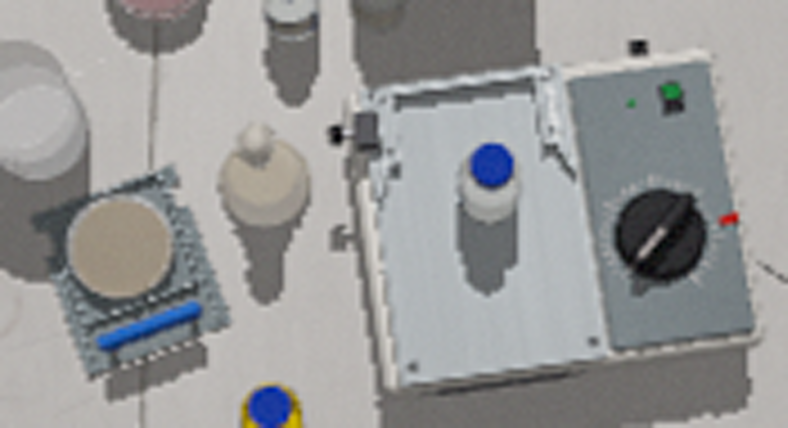

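The crop shows the shaker yawed about +8.6°, the white bottle on the deck, the dial pointer towards front-left (640,255) and the red tab at (728,220). I'll go above the bottle, high up, and look with the wrist camera.

{"api": "drive_tool", "payload": {
  "targets": [
    {"jaw":1,"travel":[-0.023,-0.017,-0.03],"twist":0},
    {"jaw":1,"travel":[-0.045,-0.035,-0.06],"twist":0},
    {"jaw":1,"travel":[-0.068,-0.052,-0.09],"twist":0},
    {"jaw":1,"travel":[-0.091,-0.07,-0.12],"twist":0},
    {"jaw":1,"travel":[-0.114,-0.088,-0.12],"twist":0},
    {"jaw":1,"travel":[-0.137,-0.105,-0.12],"twist":0},
    {"jaw":1,"travel":[-0.16,-0.122,-0.12],"twist":0},
    {"jaw":1,"travel":[-0.183,-0.14,-0.12],"twist":0}
  ]
}}

```text
t: 0.77
eef_pos: [371.3, 360.8, 299.7]
tcp_rot: [3.142, -0.0, 2.705]
ft_force: [-0.2, -0.2, -0.6]
opening: 0.999
grip_force: 0.0
```

{"api": "drive_tool", "payload": {
  "targets": [
    {"jaw":1,"travel":[-0.023,-0.017,0],"twist":0},
    {"jaw":1,"travel":[-0.045,-0.035,0],"twist":0},
    {"jaw":1,"travel":[-0.068,-0.052,0],"twist":0},
    {"jaw":1,"travel":[-0.091,-0.07,0],"twist":0},
    {"jaw":1,"travel":[-0.114,-0.088,0],"twist":0},
    {"jaw":1,"travel":[-0.137,-0.105,0],"twist":0},
    {"jaw":1,"travel":[-0.16,-0.122,0],"twist":0},
    {"jaw":1,"travel":[-0.183,-0.14,0],"twist":0}
  ]
}}

```text
t: 1.43
eef_pos: [477.9, 156.5, 299.6]
tcp_rot: [-3.142, -0.0, 2.705]
ft_force: [0.4, 0.8, 0.6]
opening: 1.001
grip_force: 0.0
```

{"api": "drive_tool", "payload": {
  "targets": [
    {"jaw":1,"travel":[-0.023,-0.017,0],"twist":0},
    {"jaw":1,"travel":[-0.045,-0.035,0],"twist":0},
    {"jaw":1,"travel":[-0.068,-0.052,0],"twist":0},
    {"jaw":1,"travel":[-0.091,-0.07,0],"twist":0},
    {"jaw":1,"travel":[-0.114,-0.088,0],"twist":0},
    {"jaw":1,"travel":[-0.137,-0.105,0],"twist":0},
    {"jaw":1,"travel":[-0.183,-0.14,0],"twist":0},
    {"jaw":1,"travel":[-0.183,-0.14,0],"twist":0}
  ]
}}

```text
t: 2.1
eef_pos: [585.5, -50.0, 299.0]
tcp_rot: [-3.141, -0.0, 2.703]
ft_force: [0.1, 0.9, -0.3]
opening: 0.998
grip_force: 0.0
```

```bash
python3 - <<'E'
from h import *
s=state();print(s["t"],s["eef_pos"],s["tcp_rot"],s["joints"])
c=read_camera("wrist");np.save("w1.npy",c,allow_pickle=True)
R=np.array(c["R"]);print(c["fx"],-R.T@np.array(c["t"]),R)
cv2.imwrite("pics/w1.png",cv2.resize(c["frame"][:,:,::-1],(800,600),interpolation=cv2.INTER_CUBIC))
E
```

```text
2.1 [585.48861077 -50.02152165 299.0458696 ] [-3.14090672e+00 -1.47861330e-04  2.70312430e+00] [-1.97280612e-01  3.41634506e-01  1.48002091e+00 -6.51089161e-04
  1.32024471e+00 -1.32944711e+00]
326.57403513570193 [516.94279616 -18.74606778 501.81193501] [[ 4.23170152e-01  9.06049972e-01 -6.85788803e-04]
 [ 8.73214095e-01 -4.07632018e-01  2.67082912e-01]
 [ 2.41710915e-01 -1.13620357e-01 -9.63673310e-01]]
```

View pics/w1.png

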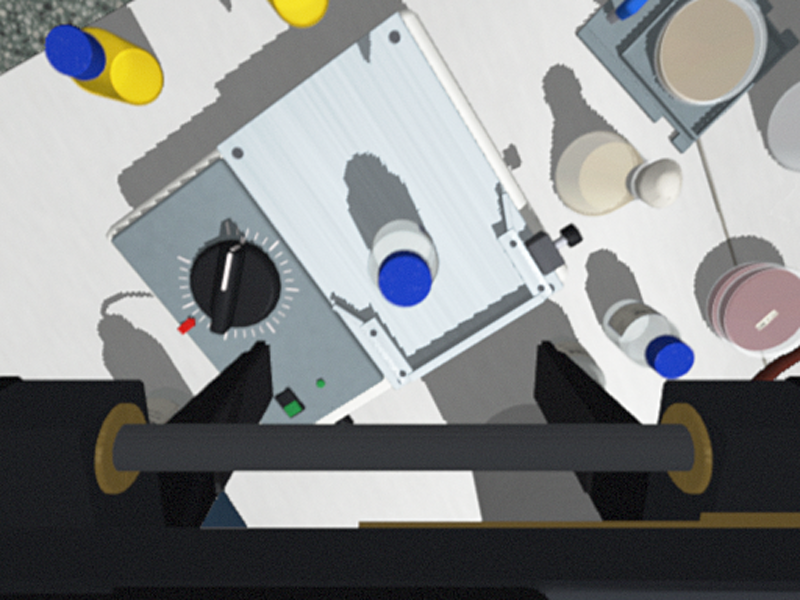

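The wrist view shows the deck's front screws at (395,37) and (237,153), rail screws at (515,242), (547,290), (373,333) and (402,373), the cap at (404,278), the dial at (235,283), the red tab at (187,325), and the pointer line from (225,288) to (235,243).

```bash
python3 - <<'E'
from h import *
c=np.load("w1.npy",allow_pickle=True).item();f=c["frame"];hsv=cv2.cvtColor(f,cv2.COLOR_RGB2HSV);g=cv2.cvtColor(f,cv2.COLOR_RGB2GRAY).astype(float)
H,S,V=[hsv[...,i].astype(int) for i in range(3)];k=1.5625
def cen(u,v,r=6):
    u/=k;v/=k;y,x=np.mgrid[int(v)-r:int(v)+r+1,int(u)-r:int(u)+r+1];w=g[y,x];w=np.maximum(np.median(w)-25-w,0);return (x*w).sum()/w.sum(),(y*w).sum()/w.sum()
sc={}
for n,u,v,z in(("FL",395,37,90),("FR",237,153,90),("LRf",515,242,103),("LRr",547,290,103),("RRf",373,333,103),("RRr",402,373,103)):
    p=cen(u,v,4);sc[n]=onz(c,*p,z);print(n,np.round(np.array(p)*k),sc[n].round(1))
ang=lambda a,b:np.degrees(np.arctan2(*(b-a)[[1,0]]))
print("yaws",ang(sc["FR"],sc["FL"])-90,ang(sc["LRf"],sc["LRr"]),ang(sc["RRf"],sc["RRr"]),ang(sc["RRf"],sc["LRf"])-90)
def comp(m,box):
    x0,y0,x1,y1=[int(b/k) for b in box];mm=np.zeros_like(m);mm[y0:y1,x0:x1]=m[y0:y1,x0:x1]
    n,l,s,ce=cv2.connectedComponentsWithStats(mm.astype(np.uint8));i=1+s[1:,4].argmax();return l==i,ce[i]
m,ce=comp((H>105)&(H<130)&(S>150)&(V>60),(370,240,440,310));print("cap",ce*k,onz(c,*ce,190))
m,ce=comp(((H<8)|(H>172))&(S>120),(170,310,205,340));mk=onz(c,*ce,83);print("mark",ce*k,mk)
m,ce=comp((V<75),(180,225,290,340));e=cv2.fitEllipse(max(cv2.findContours(m.astype(np.uint8),0,1)[0],key=len));print("dial",e)
m2,_=comp((V>130)&(S<60),(212,236,245,296));q=np.argwhere(m2)[:,::-1].astype(float);a=q[q[:,1].argmin()];b=q[q[:,1].argmax()];print("ptr",a*k,b*k,m2.sum())
# panel/deck edge, tray
np.save("sc.npy",sc,allow_pickle=True)
E
```

```text
FL [394.  36.] [438.9  10.3  90. ]
FR [237. 152.] [ 461.3 -135.4   90. ]
LRf [514. 241.] [614.2  32.4 103. ]
LRr [546. 287.] [659.9  42.  103. ]
RRf [373. 332.] [ 635.3 -101.8  103. ]
RRr [402. 373.] [678.5 -95.2 103. ]
yaws 8.770958172982262 11.883464728328633 8.64830375810739 8.946629474597472
cap [404.31434024 278.23405125] [585.53588048 -49.96165847 190.        ]
mark [186.5327381  324.77678571] [ 566.86307516 -249.04662088   83.        ]
dial ((149.6922149658203, 181.63201904296875), (56.21434020996094, 58.252906799316406), 160.40554809570312)
ptr [228.125 253.125] [221.875  289.0625] 84
```

{"api": "drive_tool", "payload": {
  "targets": [
    {"jaw":1,"travel":[0,0,0.035],"twist":0},
    {"jaw":1,"travel":[0,0,0.07],"twist":0},
    {"jaw":1,"travel":[0,0,0.105],"twist":0},
    {"jaw":1,"travel":[0,0,0.135],"twist":0},
    {"jaw":1,"travel":[0,0,0.16],"twist":0},
    {"jaw":1,"travel":[0,0,0.178],"twist":0},
    {"jaw":1,"travel":[0,0,0.178],"twist":0},
    {"jaw":0.4,"travel":[0,0,0.178],"twist":0}
  ]
}}

```text
t: 2.82
eef_pos: [583.8, -45.9, 121.5]
tcp_rot: [-3.141, -0.002, 2.705]
ft_force: [0.2, -0.8, 0.9]
opening: 0.965
grip_force: 0.0
```

{"api": "drive_tool", "payload": {
  "targets": [
    {"jaw":0.4,"travel":[0,0,0],"twist":0},
    {"jaw":0.4,"travel":[0,0,0],"twist":0},
    {"jaw":0.4,"travel":[0,0,0],"twist":0},
    {"jaw":0.4,"travel":[0,0,0],"twist":0},
    {"jaw":0.4,"travel":[0,0,0],"twist":0},
    {"jaw":0.4,"travel":[0,0,0],"twist":0}
  ]
}}

```text
t: 3.32
eef_pos: [584.2, -46.5, 122.1]
tcp_rot: [3.141, 0.001, 2.705]
ft_force: [0.8, 0.3, -0.3]
opening: 0.565
grip_force: 0.0
```

```bash
python3 - <<'E'
from h import *
c=np.load("w1.npy",allow_pickle=True).item()
print(onz(c,149.7,181.6,92))
t=np.load("top0.npy",allow_pickle=True).item();H,S,V=cv2.split(cv2.cvtColor(t["frame"],cv2.COLOR_RGB2HSV))
for n,z,b in(("sq",203,(355,148,378,170)),):
    m=((H<8)|(H>172))&(S>120);y,x=np.nonzero(m[b[1]:b[3],b[0]:b[2]]);print(n,onz(t,x.mean()+b[0],y.mean()+b[1],z))
# tray in wrist pic: handle
E
```

```text
[ 551.63382652 -189.67724844   92.        ]
sq [ 637.78934251 -347.72811185  203.        ]
```

{"api": "drive_tool", "payload": {
  "targets": [
    {"jaw":0.3,"travel":[0,0,0],"twist":0},
    {"jaw":0.3,"travel":[0,0,0],"twist":0},
    {"jaw":0.3,"travel":[0,0,0],"twist":0},
    {"jaw":0.3,"travel":[0,0,-0.01],"twist":0},
    {"jaw":0.3,"travel":[0,0,-0.03],"twist":0},
    {"jaw":0.3,"travel":[0,0,-0.055],"twist":0},
    {"jaw":0.3,"travel":[0,0,-0.075],"twist":0},
    {"jaw":0.3,"travel":[0,0,-0.08],"twist":0}
  ]
}}

```text
t: 3.98
eef_pos: [585.3, -46.5, 205.3]
tcp_rot: [3.14, 0.004, 2.705]
ft_force: [0.1, 0.4, -1.4]
opening: 0.478
grip_force: 27.4
```

{"api": "drive_tool", "payload": {
  "targets": [
    {"jaw":0.3,"travel":[-0.004,-0.02,0],"twist":0},
    {"jaw":0.3,"travel":[-0.012,-0.055,0],"twist":0},
    {"jaw":0.3,"travel":[-0.021,-0.095,0],"twist":0},
    {"jaw":0.3,"travel":[-0.03,-0.135,0],"twist":0},
    {"jaw":0.3,"travel":[-0.039,-0.175,0],"twist":0},
    {"jaw":0.3,"travel":[-0.048,-0.215,0],"twist":0},
    {"jaw":0.3,"travel":[-0.057,-0.255,0],"twist":0},
    {"jaw":0.3,"travel":[-0.063,-0.285,0],"twist":0}
  ]
}}

```text
t: 4.65
eef_pos: [519.5, -334.1, 201.0]
tcp_rot: [3.141, -0.001, 2.704]
ft_force: [0.0, 0.5, -1.8]
opening: 0.483
grip_force: 27.4
```

{"api": "drive_tool", "payload": {
  "targets": [
    {"jaw":0.3,"travel":[-0.004,-0.012,0],"twist":0},
    {"jaw":0.3,"travel":[-0.004,-0.015,0.02],"twist":0},
    {"jaw":0.3,"travel":[-0.004,-0.015,0.055],"twist":0},
    {"jaw":0.3,"travel":[-0.004,-0.015,0.09],"twist":0},
    {"jaw":0.3,"travel":[-0.004,-0.015,0.12],"twist":0},
    {"jaw":0.3,"travel":[-0.004,-0.015,0.14],"twist":0},
    {"jaw":0.3,"travel":[-0.004,-0.015,0.15],"twist":0},
    {"jaw":0.3,"travel":[-0.004,-0.015,0.15],"twist":0}
  ]
}}

```text
t: 5.32
eef_pos: [517.3, -345.4, 49.4]
tcp_rot: [3.14, -0.004, 2.705]
ft_force: [-0.1, 0.0, -1.8]
opening: 0.477
grip_force: 27.4
```

```bash
python3 - <<'E'
from h import *
s=state();print(s["t"],s["eef_pos"],s["tcp_rot"][2],s["ft_force"],s["opening"])
a=[read_camera(n)["frame"][:,:,::-1] for n in("wrist","side")]
side=cv2.resize(a[1][170:320,210:370],(400,375),interpolation=cv2.INTER_CUBIC);w=cv2.resize(a[0],(400,300))
cv2.imwrite("pics/w2.png",np.hstack([np.vstack([w,np.zeros((75,400,3),np.uint8)]),side]))
E
```

```text
5.3167 [ 517.25216247 -345.43293362   49.35380205] 2.7050827213966735 [-0.11389859  0.03943251 -1.78701242] 0.4769242897833449
```

View pics/w2.png

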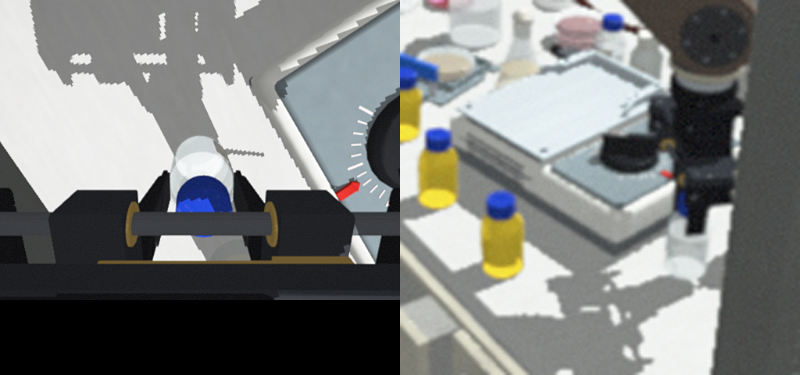

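The bottle hangs upright between the fingers, with its cap at (205,205) in the left panel, clear of the shaker. Next I lower it to the bench.

{"api": "drive_tool", "payload": {
  "targets": [
    {"jaw":0.3,"travel":[0,0,0.006],"twist":0},
    {"jaw":0.3,"travel":[0,0,0.011],"twist":0},
    {"jaw":0.3,"travel":[0,0,0.014],"twist":0},
    {"jaw":0.3,"travel":[0,0,0.016],"twist":0},
    {"jaw":0.3,"travel":[0,0,0.017],"twist":0},
    {"jaw":0.3,"travel":[0,0,0.017],"twist":0}
  ]
}}

```text
t: 5.92
eef_pos: [517.9, -346.6, 34.6]
tcp_rot: [3.141, -0.0, 2.705]
ft_force: [0.1, -0.8, -1.9]
opening: 0.475
grip_force: 27.4
```

{"api": "drive_tool", "payload": {
  "targets": [
    {"jaw":0.3,"travel":[0,0,0.001],"twist":0},
    {"jaw":0.3,"travel":[0,0,0.002],"twist":0},
    {"jaw":0.3,"travel":[0,0,0.002],"twist":0}
  ]
}}

```text
t: 6.17
eef_pos: [518.0, -346.6, 32.6]
tcp_rot: [3.142, -0.0, 2.705]
ft_force: [-0.1, -0.2, -1.9]
opening: 0.479
grip_force: 27.4
```

{"api": "drive_tool", "payload": {
  "targets": [
    {"jaw":0.3,"travel":[0,0,0.001],"twist":0},
    {"jaw":0.3,"travel":[0,0,0.0015],"twist":0},
    {"jaw":0.3,"travel":[0,0,0.0015],"twist":0}
  ]
}}

```text
t: 6.42
eef_pos: [518.4, -346.9, 31.8]
tcp_rot: [-3.141, 0.001, 2.705]
ft_force: [-0.9, -0.1, 4.2]
opening: 0.477
grip_force: 28.5
```

{"api": "drive_tool", "payload": {
  "targets": [
    {"jaw":1,"travel":[0,0,0],"twist":0},
    {"jaw":1,"travel":[0,0,0],"twist":0},
    {"jaw":1,"travel":[0,0,0],"twist":0},
    {"jaw":1,"travel":[0,0,0],"twist":0},
    {"jaw":1,"travel":[0,0,0],"twist":0},
    {"jaw":1,"travel":[0,0,0],"twist":0}
  ]
}}

```text
t: 6.92
eef_pos: [517.9, -346.6, 31.1]
tcp_rot: [3.141, -0.0, 2.705]
ft_force: [0.4, 0.1, 0.2]
opening: 0.845
grip_force: 0.0
```

{"api": "drive_tool", "payload": {
  "targets": [
    {"jaw":1,"travel":[0,0,-0.015],"twist":0},
    {"jaw":1,"travel":[0,0,-0.04],"twist":0},
    {"jaw":1,"travel":[0,0,-0.075],"twist":0},
    {"jaw":1,"travel":[0,0,-0.11],"twist":0},
    {"jaw":1,"travel":[0,0,-0.145],"twist":0},
    {"jaw":1,"travel":[0,0,-0.18],"twist":0},
    {"jaw":0.32,"travel":[0,0,-0.21],"twist":0},
    {"jaw":0.32,"travel":[0,0,-0.22],"twist":0}
  ]
}}

```text
t: 7.58
eef_pos: [518.9, -347.4, 256.1]
tcp_rot: [-3.14, 0.006, 2.705]
ft_force: [0.8, -0.4, 0.6]
opening: 0.91
grip_force: 0.0
```

{"api": "drive_tool", "payload": {
  "targets": [
    {"jaw":0.32,"travel":[0.017,0.031,0],"twist":0},
    {"jaw":0.32,"travel":[0.035,0.062,0],"twist":0},
    {"jaw":0.32,"travel":[0.053,0.094,0],"twist":0},
    {"jaw":0.32,"travel":[0.071,0.126,0],"twist":0},
    {"jaw":0.32,"travel":[0.089,0.157,0],"twist":0},
    {"jaw":0.32,"travel":[0.107,0.189,0],"twist":0},
    {"jaw":0.32,"travel":[0.124,0.22,0],"twist":0},
    {"jaw":0.32,"travel":[0.142,0.252,0],"twist":0}
  ]
}}

```text
t: 8.25
eef_pos: [495.2, -56.6, 250.6]
tcp_rot: [-3.142, -0.001, 2.705]
ft_force: [2.0, 0.1, -0.0]
opening: 0.364
grip_force: 0.0
```

{"api": "drive_tool", "payload": {
  "targets": [
    {"jaw":0.32,"travel":[0.017,0.031,0],"twist":0.1},
    {"jaw":0.32,"travel":[0.035,0.062,0],"twist":0.2},
    {"jaw":0.32,"travel":[0.053,0.094,0],"twist":0.3},
    {"jaw":0.32,"travel":[0.071,0.126,0],"twist":0.4},
    {"jaw":0.32,"travel":[0.089,0.157,0],"twist":0.5},
    {"jaw":0.32,"travel":[0.107,0.189,0],"twist":0.6},
    {"jaw":0.32,"travel":[0.131,0.233,0],"twist":0.73},
    {"jaw":0.32,"travel":[0.131,0.233,0],"twist":0.73}
  ]
}}

```text
t: 8.92
eef_pos: [474.9, 211.9, 250.5]
tcp_rot: [-3.141, -0.001, 1.97]
ft_force: [0.4, 0.2, 0.2]
opening: 0.322
grip_force: 0.0
```

```bash
python3 - <<'E'
from h import *
s=state();print(s["t"],s["eef_pos"],s["tcp_rot"],s["joints"],s["opening"])
c=read_camera("wrist");np.save("w3.npy",c,allow_pickle=True);f=c["frame"]
H,S,V=cv2.split(cv2.cvtColor(f,cv2.COLOR_RGB2HSV));m=((H>100)&(H<130)&(S>150)&(V>60)).astype(np.uint8)
n,l,st,ce=cv2.connectedComponentsWithStats(m)
for i in range(1,n):
    if st[i,4]>60:
        b=cv2.boxPoints(cv2.minAreaRect(np.argwhere(l==i)[:,::-1].astype(np.float32)));print(st[i],ce[i],[onz(c,*q,56)[:2].round().tolist() for q in b],onz(c,*ce[i],50))
t=read_camera("top")["frame"]
a=cv2.resize(f[:,:,::-1],(520,390));b=cv2.resize(t[140:240,290:390,::-1],(280,280));b=np.vstack([b,np.zeros((110,280,3),np.uint8)])
cv2.imwrite("pics/w3.png",np.hstack([a,b]))
E
```

```text
8.9167 [474.856015   211.87096796 250.54863265] [-3.14105966e+00 -8.17936464e-04  1.96955163e+00] [ 2.92144395e-01  2.70858793e-01  1.71393172e+00  8.26165739e-04
  1.15741927e+00 -1.06943234e-01] 0.32236619252330556
[261 110  11  72 634] [265.7807571  144.79337539] [[487.0, 190.0], [455.0, 270.0], [465.0, 274.0], [498.0, 194.0]] [475.5846487  233.45101982  50.        ]
[160 194  31  30 728] [174.84340659 208.56593407] [[376.0, 125.0], [411.0, 139.0], [425.0, 102.0], [389.0, 87.0]] [399.30941225 110.88028919  50.        ]
[ 85 301  16  23 238] [ 92.68907563 312.36554622] [[328.0, -68.0], [344.0, -58.0], [358.0, -91.0], [342.0, -102.0]] [342.27299183 -83.58847644  50.        ]
[423 302  33  30 690] [438.83043478 316.53623188] [[769.0, 98.0], [777.0, 132.0], [825.0, 113.0], [818.0, 78.0]] [802.04261116 103.74864891  50.        ]
```

View pics/w3.png

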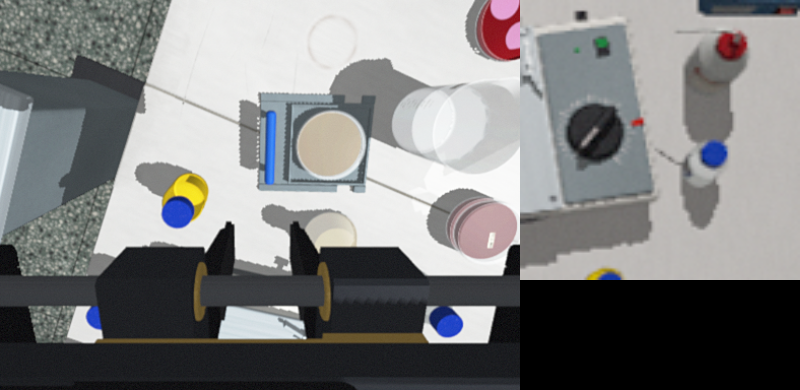

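The white bottle stands upright on the bench at (710,155) in the right panel. The tray lies with its handle at (271,147) in the left panel, nearly parallel to the fingers' plane. I align and descend onto the handle.

{"api": "drive_tool", "payload": {
  "targets": [
    {"jaw":0.32,"travel":[0.017,0.008,0.02],"twist":0.015},
    {"jaw":0.32,"travel":[0.017,0.008,0.06],"twist":0.015},
    {"jaw":0.32,"travel":[0.017,0.008,0.1],"twist":0.015},
    {"jaw":0.32,"travel":[0.017,0.008,0.135],"twist":0.015},
    {"jaw":0.32,"travel":[0.017,0.008,0.16],"twist":0.015},
    {"jaw":0.32,"travel":[0.017,0.008,0.165],"twist":0.015},
    {"jaw":0.32,"travel":[0.017,0.008,0.165],"twist":0.015}
  ]
}}

```text
t: 9.6
eef_pos: [475.9, 226.0, 85.0]
tcp_rot: [-3.138, -0.0, 1.96]
ft_force: [0.1, 0.7, 0.6]
opening: 0.319
grip_force: 0.0
```

```bash
python3 - <<'E'
from h import *
s=state();print(s["t"],s["eef_pos"],s["tcp_rot"],s["opening"])
c=read_camera("wrist");f=c["frame"]
H,S,V=cv2.split(cv2.cvtColor(f,cv2.COLOR_RGB2HSV));m=((H>100)&(H<130)&(S>150)&(V>60)).astype(np.uint8)
n,l,st,ce=cv2.connectedComponentsWithStats(m)
for i in range(1,n):
    if st[i,4]>300:
        b=cv2.boxPoints(cv2.minAreaRect(np.argwhere(l==i)[:,::-1].astype(np.float32)));print(st[i],ce[i],[onz(c,*q,56)[:2].round(1).tolist() for q in b])
a=cv2.resize(f[:,:,::-1],(520,390));cv2.imwrite("pics/w4.png",a)
E
```

```text
9.6 [475.90064071 225.99954126  85.0032526 ] [-3.13823082e+00 -1.95877800e-04  1.95970418e+00] 0.318944695007104
[ 255  133   16  116 1675] [262.25134328 189.80059701] [[453.9, 272.4], [463.7, 276.4], [498.1, 195.0], [487.4, 190.6]]
[ 81 301  21  30 437] [ 90.8375286  314.06407323] [[372.8, 91.5], [385.1, 99.2], [396.5, 71.7], [383.9, 63.7]]
```

View pics/w4.png

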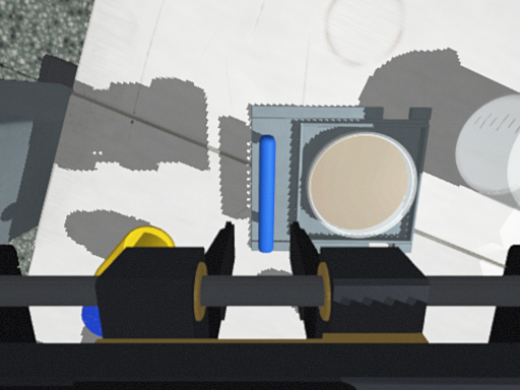

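The handle is at (267,193), between the fingers' planes and parallel to them.

{"api": "drive_tool", "payload": {
  "targets": [
    {"jaw":0.32,"travel":[0.0065,0.002,0.01],"twist":0},
    {"jaw":0.32,"travel":[0.0065,0.002,0.025],"twist":0},
    {"jaw":0.32,"travel":[0.0065,0.002,0.04],"twist":0},
    {"jaw":0.32,"travel":[0.0065,0.002,0.052],"twist":0},
    {"jaw":0.32,"travel":[0.0065,0.002,0.059],"twist":0},
    {"jaw":0.32,"travel":[0.0065,0.002,0.059],"twist":0},
    {"jaw":0,"travel":[0.0065,0.002,0.059],"twist":0},
    {"jaw":0,"travel":[0.0065,0.002,0.059],"twist":0}
  ]
}}

```text
t: 10.32
eef_pos: [476.4, 234.2, 28.2]
tcp_rot: [3.14, 0.0, 1.96]
ft_force: [-1.0, 0.4, -0.2]
opening: 0.23
grip_force: 0.0
```

{"api": "drive_tool", "payload": {
  "targets": [
    {"jaw":0,"travel":[0,0,0],"twist":0},
    {"jaw":0,"travel":[0,0,0],"twist":0},
    {"jaw":0,"travel":[0,0,0],"twist":0},
    {"jaw":0,"travel":[0,0,0],"twist":0},
    {"jaw":0,"travel":[0,0,0],"twist":0},
    {"jaw":0,"travel":[0,0,0],"twist":0},
    {"jaw":0,"travel":[0,0,0],"twist":0}
  ]
}}

```text
t: 10.9
eef_pos: [475.9, 233.9, 27.3]
tcp_rot: [3.141, -0.0, 1.96]
ft_force: [-0.4, -0.6, -0.2]
opening: 0.002
grip_force: 0.0
```

```bash
python3 - <<'E'
from h import *
s=state();print(s["eef_pos"],s["opening"],s["grip_force"])
c=read_camera("wrist");f=c["frame"]
d=read_camera("side")
p=px(d,[476,234,50]);u,v=p.astype(int);print(p)
e=cv2.resize(d["frame"][max(v-40,0):v+40,u-40:u+40,::-1],(390,390),interpolation=cv2.INTER_CUBIC)
a=cv2.resize(f[:,:,::-1],(400,300));cv2.imwrite("pics/w5.png",np.hstack([np.vstack([a,np.zeros((90,400,3),np.uint8)]),e]))
E
```

```text
[475.85436525 233.85818412  27.26479665] 0.0016373787836758515 0.0
[214.98888127 194.00708025]
```

View pics/w5.png

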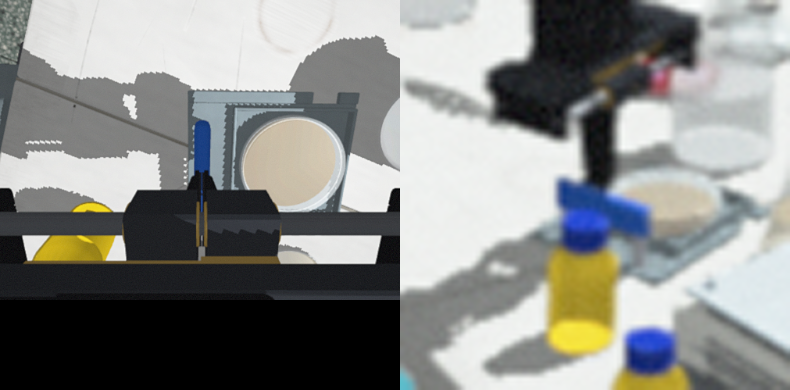

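The wrist panel shows the bar lined up with the fingers at (203,150), but the side panel shows the bar's front face at (605,205) unbroken by a finger. A short lift will tell whether it is held.

{"api": "drive_tool", "payload": {
  "targets": [
    {"jaw":0,"travel":[0,0,-0.003],"twist":0},
    {"jaw":0,"travel":[0,0,-0.006],"twist":0},
    {"jaw":0,"travel":[0,0,-0.008],"twist":0},
    {"jaw":0,"travel":[0,0,-0.008],"twist":0}
  ]
}}

```text
t: 11.33
eef_pos: [476.1, 234.0, 35.8]
tcp_rot: [3.141, -0.0, 1.96]
ft_force: [-1.1, -0.7, 0.4]
opening: -0.001
grip_force: 0.0
```

```bash
python3 - <<'E'
from h import *
c=read_camera("wrist");f=c["frame"]
d=read_camera("side");g=d["frame"]
H,S,V=cv2.split(cv2.cvtColor(g,cv2.COLOR_RGB2HSV))
for z in(27,43,56):print(z,px(d,[476,234,z]).round(1))
for v in range(172,208):print(v,''.join('B' if 100<H[v,u]<130 and S[v,u]>120 else '#' if V[v,u]<60 else '.' for u in range(190,245)))
H,S,V=cv2.split(cv2.cvtColor(f,cv2.COLOR_RGB2HSV))
for v in range(150,330,5):print(v,''.join('B' if 100<H[v,u]<130 and S[v,u]>120 and V[v,u]>40 else '#' if V[v,u]<60 else '.' for u in range(230,290)))
E
```

```text
27 [215.1 199.4]
43 [215.  195.6]
56 [215.  192.6]
172 ....################...................................
173 ....###############....................................
174 ....##############.....####............................
175 ....##############....######...........................
176 .......###########...######............................
177 ..........#######.....#####............................
178 .............####.....#####............................
179 ................#.....#####............................
180 ......................#####............................
181 ......................#####............................
182 ......................#####............................
183 ......................#####............................
184 ......................#####............................
185 ......................#####............................
186 .......................#####...........................
187 .......................#####...........................
188 .......................####............................
189 .......................##
[... 2750 characters left out ...]
###########......#..#....#########################
280 #####################...............########################
285 #################...........................................
290 #####################.......................................
295 #####################...............########................
300 #####################........#......########################
305 #####################.....#..##.....########################
310 #####################.....#..##.....########################
315 #####################..............#########################
320 ########################.........###########################
325 ########################.........###########################
```

The fingers have shut above the bar, which shows blue through the gap, so the true fingertip height differs from the reported one. I'll triangulate the tip.

```bash
python3 - <<'E'
from h import *
s=state();c=read_camera("wrist");d=read_camera("side")
print(s["eef_pos"],s["joints"],px(c,s["eef_pos"]),px(d,s["eef_pos"]))
def tri(o1,d1,o2,d2):
    A=np.stack([d1,-d2],1);k=np.linalg.lstsq(A,o2-o1,rcond=None)[0];p,q=o1+k[0]*d1,o2+k[1]*d2;return (p+q)/2,np.linalg.norm(p-q)
print("tip",tri(*ray(c,258,219),*ray(d,215,189.7)))
# bar top centre: via side ends & wrist
f=c["frame"];t=read_camera("top");g=t["frame"]
H,S,V=cv2.split(cv2.cvtColor(g,cv2.COLOR_RGB2HSV));V=V.astype(int)
print("top px of eef",px(t,s["eef_pos"]),px(t,[476,234,56]))
R=np.array(c["R"]);print("wrist cam",-R.T@np.array(c["t"]))
for z in(0,30,56,62):
    print(z,onz(c,258,153,z).round(1))
E
```

```text
[475.90061017 233.93720415  35.44099389] [ 3.32250128e-01  5.57293009e-01  1.93072056e+00  9.88516660e-05
  6.53119473e-01 -5.69540252e-02] [258.75274021 215.88823973] [215.05005223 197.40989544]
tip (array([475.67384954, 240.2047321 ,  64.426186  ]), np.float64(7.675414875267087))
top px of eef [202.18138904 207.45800634] [201.53612221 206.53053094]
wrist cam [446.86985516 302.78645487 238.20603209]
0 [461.8 267.    0. ]
30 [459.9 271.5  30. ]
56 [458.3 275.4  56. ]
62 [457.9 276.3  62. ]
```

Side and wrist views agree that the fingertips sit about 30 mm higher than reported, which also explains the bottle being held by its 45 mm cap. I open and lower in stages, watching the force.

{"api": "drive_tool", "payload": {
  "targets": [
    {"jaw":0.32,"travel":[0,0,-0.005],"twist":0},
    {"jaw":0.32,"travel":[0,0,-0.005],"twist":0},
    {"jaw":0.32,"travel":[0,0,-0.005],"twist":0},
    {"jaw":0.32,"travel":[0,0,-0.005],"twist":0},
    {"jaw":0.32,"travel":[0,0,-0.005],"twist":0},
    {"jaw":0.32,"travel":[0,0,-0.005],"twist":0},
    {"jaw":0.32,"travel":[0,0,0],"twist":0},
    {"jaw":0.32,"travel":[0,0,0.008],"twist":0}
  ]
}}

```text
t: 12.25
eef_pos: [476.2, 234.0, 27.2]
tcp_rot: [3.14, 0.0, 1.96]
ft_force: [0.7, 0.6, 0.1]
opening: 0.318
grip_force: 0.0
```

{"api": "drive_tool", "payload": {
  "targets": [
    {"jaw":0.32,"travel":[0,0,0.002],"twist":0},
    {"jaw":0.32,"travel":[0,0,0.004],"twist":0},
    {"jaw":0.32,"travel":[0,0,0.006],"twist":0},
    {"jaw":0.32,"travel":[0,0,0.008],"twist":0},
    {"jaw":0.32,"travel":[0,0,0.01],"twist":0},
    {"jaw":0.32,"travel":[0,0,0.012],"twist":0}
  ]
}}

```text
t: 12.75
eef_pos: [475.9, 233.9, 15.1]
tcp_rot: [3.141, -0.0, 1.96]
ft_force: [-0.4, 0.8, -0.3]
opening: 0.318
grip_force: 0.0
```

```bash
python3 - <<'E'
from h import *
s=state();print(s["eef_pos"],s["opening"],s["ft_force"])
d=read_camera("side");g=d["frame"]
H,S,V=cv2.split(cv2.cvtColor(g,cv2.COLOR_RGB2HSV))
for v in range(174,210):print(v,''.join('B' if 100<H[v,u]<130 and S[v,u]>120 else '#' if V[v,u]<60 else '.' for u in range(190,245)))
E
```

```text
[475.90597458 233.89861407  15.10973356] 0.31828043844491266 [-0.40670685  0.83854405 -0.33230515]
174 ...##################..................................
175 ...###################.................................
176 ...##################....#####.........................
177 ....################......####.........................
178 ....###############.......####.........................
179 ....###############.......####.........................
180 ....###############......#####.........................
181 .......################...####.........................
182 ..........#############...####.........................
183 .............##########...####.........................
184 ...............########....###.........................
185 ...................####....###.........................
186 ...................#####..####.........................
187 ....................####..####.........................
188 ....................####..####.........................
189 ....................####..####.........................
190 ....................####..###........
[... 458 characters left out ...]
...BBBBBBBBBBBBBBBB.....................
199 ..................BBBBBBBBBBBBBBBBB....................
200 .................BBBBBBBBBBBBBBBBBB....................
201 .................BBBBBBBBBB...BBBBB....................
202 .................BBBBBBBBBB............................
203 .................BBBBBBBBB.............................
204 ..................BBBBBBB..............................
205 .......................................................
206 .......................................................
207 .......................................................
208 .......................................................
209 .......................................................
```

The front finger now covers the bar's upper 1–2 px only, so it straddles the bar but needs about 20 mm more depth.

{"api": "drive_tool", "payload": {
  "targets": [
    {"jaw":0.32,"travel":[0,0,0.002],"twist":0},
    {"jaw":0.32,"travel":[0,0,0.004],"twist":0},
    {"jaw":0.32,"travel":[0,0,0.006],"twist":0},
    {"jaw":0.32,"travel":[0,0,0.008],"twist":0},
    {"jaw":0.32,"travel":[0,0,0.01],"twist":0},
    {"jaw":0.32,"travel":[0,0,0.01],"twist":0}
  ]
}}

```text
t: 13.3
eef_pos: [475.7, 233.8, 4.8]
tcp_rot: [-3.141, -0.0, 1.96]
ft_force: [-0.5, -0.4, 0.4]
opening: 0.32
grip_force: 0.0
```

{"api": "drive_tool", "payload": {
  "targets": [
    {"jaw":0.32,"travel":[0,0,0.002],"twist":0},
    {"jaw":0.32,"travel":[0,0,0.004],"twist":0},
    {"jaw":0.32,"travel":[0,0,0.006],"twist":0},
    {"jaw":0.32,"travel":[0,0,0.008],"twist":0},
    {"jaw":0.32,"travel":[0,0,0.008],"twist":0}
  ]
}}

```text
t: 13.72
eef_pos: [475.6, 233.8, -3.2]
tcp_rot: [-3.141, -0.0, 1.96]
ft_force: [-0.4, -0.9, 0.0]
opening: 0.321
grip_force: 0.0
```

```bash
python3 - <<'E'
from h import *
s=state();print(s["eef_pos"],s["opening"],s["ft_force"])
d=read_camera("side");g=d["frame"]
H,S,V=cv2.split(cv2.cvtColor(g,cv2.COLOR_RGB2HSV))
for v in range(184,206):print(v,''.join('B' if 100<H[v,u]<130 and S[v,u]>120 else '#' if V[v,u]<60 else '.' for u in range(200,235)))
E
```

```text
[475.63559355 233.79147897  -3.18100705] 0.32118087182283234 [-0.42155159 -0.87481628  0.00988762]
184 ########.......#####...............
185 ########...##..#####...............
186 ##############..#####..............
187 .#############..####...............
188 ....##########..####...............
189 ......#########.####...............
190 .......B######..####...............
191 .......BB#####.#####...............
192 .......BBB####..####...............
193 .......BBB####BBBBB................
194 .......BBB###BBBBBBB...............
195 .......BBB#B#BBBBBBBBB.............
196 ........BBBBBBBBBBBBBBBB...........
197 ........BBBBBBBBBBBBBBBBB..........
198 ........BBBBBBBBBBBBBBBB...........
199 .......BBBBBBBBBBBBBBBBBB..........
200 .......BBBBBBBBBBBBBBBBBB..........
201 .......BBBBBBBBBB...BBBBB..........
202 .......BBBBBBBBBB..................
203 .......BBBBBBBBB...................
204 ........BBBBBBB....................
205 ...................................
```

```bash
python3 - <<'E'
from h import *
d=read_camera("side")["frame"];c=read_camera("wrist")["frame"]
e=cv2.resize(d[165:215,190:245,::-1],(440,400),interpolation=cv2.INTER_NEAREST);w=cv2.resize(c[140:290,190:325,::-1],(360,400),interpolation=cv2.INTER_NEAREST)
cv2.imwrite("pics/w6.png",np.hstack([e,w]))
E
```

```text
(no output)
```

View pics/w6.png

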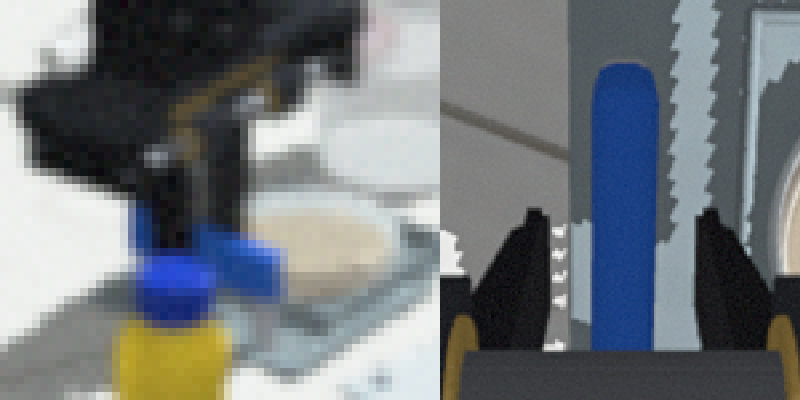

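The fingers straddle the bar (bar at (625,200) in the right panel). The yellow bottle's cap hides the front fingertip in the side view. Closing.

{"api": "drive_tool", "payload": {
  "targets": [
    {"jaw":0,"travel":[0,0,0],"twist":0},
    {"jaw":0,"travel":[0,0,0],"twist":0},
    {"jaw":0,"travel":[0,0,0],"twist":0},
    {"jaw":0,"travel":[0,0,0],"twist":0},
    {"jaw":0,"travel":[0,0,0],"twist":0},
    {"jaw":0,"travel":[0,0,0],"twist":0}
  ]
}}

```text
t: 14.37
eef_pos: [475.9, 233.9, -2.7]
tcp_rot: [3.141, -0.0, 1.96]
ft_force: [0.0, -0.8, 1.0]
opening: 0.125
grip_force: 30.0
```

{"api": "drive_tool", "payload": {
  "targets": [
    {"jaw":0,"travel":[0,0,-0.003],"twist":0},
    {"jaw":0,"travel":[0,0,-0.01],"twist":0},
    {"jaw":0,"travel":[0,0,-0.02],"twist":0},
    {"jaw":0,"travel":[0,0,-0.02],"twist":0}
  ]
}}

```text
t: 14.7
eef_pos: [476.5, 234.1, 19.1]
tcp_rot: [3.139, 0.0, 1.96]
ft_force: [0.1, 0.3, -2.4]
opening: 0.127
grip_force: 30.0
```

The tray is held (12 mm gap, about 2.5 N). Lift, carry over the deck front, turn to the shaker's yaw.

{"api": "drive_tool", "payload": {
  "targets": [
    {"jaw":0,"travel":[0,0,-0.01],"twist":0},
    {"jaw":0,"travel":[0,0,-0.03],"twist":0},
    {"jaw":0,"travel":[0,0,-0.055],"twist":0},
    {"jaw":0,"travel":[0,0,-0.085],"twist":0},
    {"jaw":0,"travel":[0,0,-0.115],"twist":0},
    {"jaw":0,"travel":[0,0,-0.14],"twist":0},
    {"jaw":0,"travel":[0,0,-0.155],"twist":0},
    {"jaw":0,"travel":[0,0,-0.16],"twist":0}
  ]
}}

```text
t: 15.37
eef_pos: [476.4, 234.1, 180.4]
tcp_rot: [3.137, 0.0, 1.96]
ft_force: [0.1, -0.1, -4.7]
opening: 0.125
grip_force: 30.0
```

{"api": "drive_tool", "payload": {
  "targets": [
    {"jaw":0,"travel":[-0.005,-0.003,0],"twist":0},
    {"jaw":0,"travel":[-0.016,-0.009,0],"twist":0},
    {"jaw":0,"travel":[-0.034,-0.019,0],"twist":0},
    {"jaw":0,"travel":[-0.056,-0.031,0],"twist":0},
    {"jaw":0,"travel":[-0.08,-0.044,0],"twist":0},
    {"jaw":0,"travel":[-0.105,-0.058,0],"twist":0},
    {"jaw":0,"travel":[-0.13,-0.072,0],"twist":0},
    {"jaw":0,"travel":[-0.155,-0.085,0],"twist":0}
  ]
}}

```text
t: 16.03
eef_pos: [454.3, 56.2, 175.9]
tcp_rot: [-3.139, -0.001, 1.96]
ft_force: [0.7, 0.3, -3.9]
opening: 0.124
grip_force: 30.0
```

{"api": "drive_tool", "payload": {
  "targets": [
    {"jaw":0,"travel":[-0.024,-0.013,0],"twist":0.02},
    {"jaw":0,"travel":[-0.046,-0.026,0],"twist":0.06},
    {"jaw":0,"travel":[-0.065,-0.036,0],"twist":0.1},
    {"jaw":0,"travel":[-0.08,-0.044,0],"twist":0.14},
    {"jaw":0,"travel":[-0.092,-0.051,0],"twist":0.18},
    {"jaw":0,"travel":[-0.101,-0.056,0],"twist":0.21},
    {"jaw":0,"travel":[-0.106,-0.059,0],"twist":0.23},
    {"jaw":0,"travel":[-0.107,-0.0595,0],"twist":0.236}
  ]
}}

```text
t: 16.7
eef_pos: [440.8, -64.2, 176.6]
tcp_rot: [-3.14, -0.001, 1.722]
ft_force: [-0.3, 0.8, -3.3]
opening: 0.126
grip_force: 30.0
```

```bash
python3 - <<'E'
from h import *
s=state();print(s["t"],s["eef_pos"],s["tcp_rot"],s["opening"],s["ft_force"],s["moment"])
c=read_camera("wrist");np.save("w7.npy",c,allow_pickle=True)
t=read_camera("top")["frame"]
a=cv2.resize(c["frame"][:,:,::-1],(520,390));b=cv2.resize(t[140:240,235:345,::-1],(280,255),interpolation=cv2.INTER_CUBIC);b=np.vstack([b,np.zeros((135,280,3),np.uint8)])
cv2.imwrite("pics/w7.png",np.hstack([a,b]))
E
```

```text
16.7 [440.84153801 -64.20957591 176.58239558] [-3.14036755e+00 -5.67137381e-04  1.72168842e+00] 0.1259512206203769 [-0.27698789  0.77088985 -3.27276465] [0.0323729  0.25344491 0.03414193]
```

{"api": "drive_tool", "payload": {
  "targets": [
    {"jaw":0,"travel":[0,0,0.01],"twist":0},
    {"jaw":0,"travel":[0,0,0.03],"twist":0},
    {"jaw":0,"travel":[0,0,0.05],"twist":0},
    {"jaw":0,"travel":[0,0,0.068],"twist":0},
    {"jaw":0,"travel":[0,0,0.08],"twist":0},
    {"jaw":0,"travel":[0,0,0.084],"twist":0},
    {"jaw":0,"travel":[0,0,0.085],"twist":0}
  ]
}}

```text
t: 17.38
eef_pos: [441.2, -62.7, 91.6]
tcp_rot: [-3.14, -0.001, 1.725]
ft_force: [-0.1, 0.0, -3.4]
opening: 0.123
grip_force: 30.0
```

```bash
python3 - <<'E'
from h import *
s=state();print(s["t"],s["eef_pos"],s["tcp_rot"][2],s["ft_force"])
c=read_camera("wrist");np.save("w8.npy",c,allow_pickle=True)
cv2.imwrite("pics/w8.png",cv2.resize(c["frame"][:,:,::-1],(800,600),interpolation=cv2.INTER_CUBIC))
R=np.array(c["R"])
o=np.array([566.6,-104.7]);C,S_=np.cos(.1535),np.sin(.1535)
for n,p in(("LRf",(614.2,32.4,103)),("RRf",(635.3,-101.8,103)),("FL",(438.9,10.3,90)),("LRr",(659.9,42,103)),("RRr",(678.5,-95.2,103))):print(n,px(c,p)*1.5625)
E
```

```text
17.3833 [441.2458554  -62.72877951  91.61477274] 1.72511478909772 [-0.14440769  0.02954885 -3.39306966]
LRf [912.92258393 174.86129287]
RRf [829.81522554 494.91284626]
FL [427.3175428  159.23621257]
LRr [1043.26360151  168.11825997]
RRr [930.16874762 495.40165375]
```

View pics/w8.png

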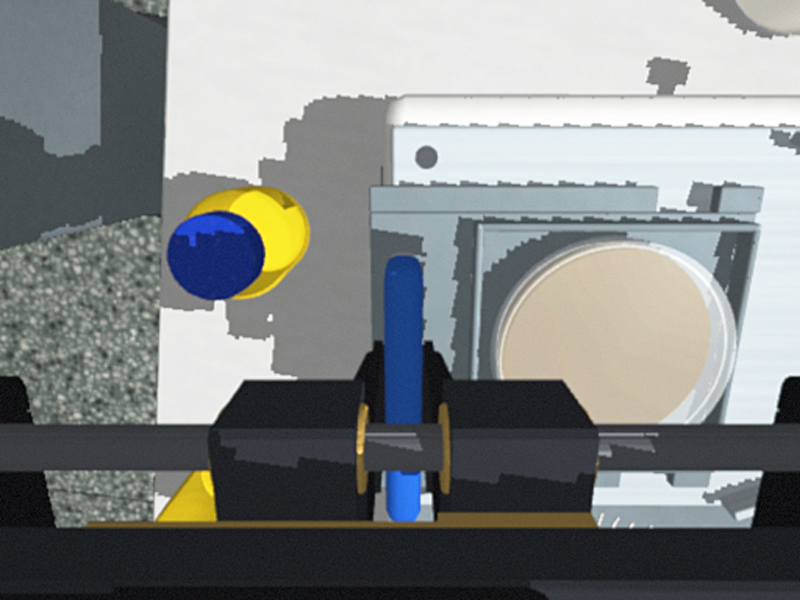

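The last view shows the tray level over the deck and parallel to it. The tray's left edge is at row 186, the deck's left edge at row 127, and the screw at (427,157) is where it was predicted.

```bash
python3 - <<'E'
from h import *
c=np.load("w8.npy",allow_pickle=True).item();k=1.5625
o=np.array([566.6,-104.7]);C,S=np.cos(.1535),np.sin(.1535);M=np.array([[C,S],[-S,C]])
g=cv2.cvtColor(c["frame"],cv2.COLOR_RGB2GRAY).astype(float)
f=lambda u,v,z:(M@(onz(c,u/k,v/k,z)[:2]-o)).round(1)
for u in(420,500,600):print("deckL",f(u,127,90),"trayL",f(u,186,100.5))
print("screw",f(427,157,90),"deck front",f(392,150,90),"tray front",f(371,230,100.5),"tray rear",f(762,187,100.5))
print("bar",f(403,257,150.5), "grip expected",M@(state()["eef_pos"][:2]-o))
print("notch",f(658,200,97),f(712,200,97))
E
```

```text
deckL [-111.6  145. ] trayL [-111.7  123.6]
deckL [-81.1 145.1] trayL [-81.9 123.7]
deckL [-43.1 145.2] trayL [-44.7 123.8]
screw [-108.8  134. ] deck front [-122.3  136.6] tray front [-130.1  107.2] tray rear [ 15.6 123.6]
bar [-117.9  106.6] grip expected [-117.19360344   60.39749193]
notch [-20.7 118.4] [-1.000e-01  1.185e+02]
```

{"api": "drive_tool", "payload": {
  "targets": [
    {"jaw":0,"travel":[0,0,0.002],"twist":0},
    {"jaw":0,"travel":[0,0,0.0035],"twist":0},
    {"jaw":0,"travel":[0,0,0.0045],"twist":0},
    {"jaw":0,"travel":[0,0,0.0045],"twist":0}
  ]
}}

```text
t: 17.77
eef_pos: [441.6, -63.4, 88.0]
tcp_rot: [3.141, 0.0, 1.724]
ft_force: [-0.4, -0.0, -4.7]
opening: 0.125
grip_force: 30.0
```

{"api": "drive_tool", "payload": {
  "targets": [
    {"jaw":0,"travel":[0,0,0.0007],"twist":0},
    {"jaw":0,"travel":[0,0,0.0015],"twist":0},
    {"jaw":0,"travel":[0,0,0.0015],"twist":0}
  ]
}}

```text
t: 18.02
eef_pos: [441.7, -63.4, 87.3]
tcp_rot: [3.14, 0.0, 1.724]
ft_force: [-3.5, 1.6, 12.8]
opening: 0.126
grip_force: 30.0
```

{"api": "drive_tool", "payload": {
  "targets": [
    {"jaw":0,"travel":[0,0.002,-0.0008],"twist":0},
    {"jaw":0,"travel":[0,0.008,-0.0008],"twist":0},
    {"jaw":0,"travel":[0,0.016,-0.0008],"twist":0},
    {"jaw":0,"travel":[0,0.024,-0.0008],"twist":0},
    {"jaw":0,"travel":[0,0.032,-0.0008],"twist":0},
    {"jaw":0,"travel":[0,0.038,-0.0008],"twist":0},
    {"jaw":0,"travel":[0,0.042,-0.0008],"twist":0},
    {"jaw":0,"travel":[0,0.042,-0.0008],"twist":0}
  ]
}}

```text
t: 18.68
eef_pos: [480.9, -56.4, 87.2]
tcp_rot: [-3.135, -0.002, 1.724]
ft_force: [-19.3, -1.3, 20.4]
opening: 0.13
grip_force: 30.0
```

{"api": "drive_tool", "payload": {
  "targets": [
    {"jaw":0,"travel":[0,-0.002,-0.001],"twist":0},
    {"jaw":0,"travel":[0,-0.002,-0.001],"twist":0},
    {"jaw":0,"travel":[0,-0.002,-0.001],"twist":0}
  ]
}}

```text
t: 18.93
eef_pos: [480.5, -56.8, 87.6]
tcp_rot: [-3.139, -0.001, 1.724]
ft_force: [-6.3, 1.3, -0.2]
opening: 0.123
grip_force: 30.0
```

```bash
python3 - <<'E'
from h import *
s=state();print(s["t"],s["eef_pos"],s["tcp_rot"],s["ft_force"],s["moment"])
c=read_camera("wrist");np.save("w9.npy",c,allow_pickle=True)
o=np.array([566.6,-104.7]);C,S=np.cos(.1535),np.sin(.1535);M=np.array([[C,S],[-S,C]])
w=lambda x,y,z:[*(M.T@np.array([x,y])+o),z]
for n,p in(("rail L front top",(55,128,103)),("guideL",(28,137.5,103)),("trayLrear",(-15+75,126,96)),("trayLfront",(-90,126,96)),("guideR",(28,-17.5,103)),("trayRrear",(60,-6,96))):print(n,px(c,w(*p)).round())
g=cv2.cvtColor(c["frame"],cv2.COLOR_RGB2GRAY)
n=px(c,w(40,128,100)).astype(int);print(n)
u0,v0=max(n[0]-40,0),max(n[1]-22,0)
for v in range(v0,v0+50,2):print(v,''.join("%3d"%(g[v,u]//2) for u in range(u0,min(u0+80,512),3)))
E
```

```text
18.9333 [480.46772227 -56.80995446  87.55011052] [-3.13918750e+00 -1.22981222e-03  1.72376614e+00] [-6.26372634  1.31889814 -0.18048428] [-0.02023552  1.14154925 -0.08289298]
rail L front top [497. 112.]
guideL [451.  94.]
trayLrear [496. 115.]
trayLfront [238. 115.]
guideR [415. 332.]
trayRrear [459. 311.]
[466 111]
89 119121111 62 63 64 52 53 50 57126124123122122119115120120119119120119120119122 60
91 120119110 58 61 60 57 53 52 51 77119126124123123122113113119119120119119119124 60
93 119120120109110 65 65 59 56 52 50 59102125125123123123119115120120120120120 91 60
95 119119120120120121123 79 63 58 53 51 49 77120125124123123122115113120119120 73 59
97 119119119119119119119 91 59 59 60 55 52 50 61103125125123123122119113118119113 79
99 120120120120120120120121110111 64 63 58 52 51 49 79121126124123122122114111122 58
101 120120120120120120121120120121124 60 82 62 55 50 50 59104125124123123123121 64118
103 119119118118119119118119119119120 66 64 59 58 57 52 52 49 79121126124123124 93127
105 118118118118118117119118118118119119120108109 64 60 55 51 48 61107125124126103127
107 117118118
[... 662 characters left out ...]
 54106125125
123 120120120120120120121122110 62 52 37 67 90 91 91 92 91 76 44 40 55113 54119125125
125 120121120120120120120121 94 63 46 37 76 90 90 92 91 90 91 92 76 70122 49125125125
127 119119119118119119119120 76 62 43 37 84 89 90 91 93 92 90 90 90118120 95105105106
129 118118118117117117118120 62 62 39 37 87 89 91 91 92 92 91 91 89118118120119118118
131 117117117117117117117120 56 59 37 38 89 90 90 90 91 92 90 91 90118117117117117118
133 118118106119119117119119105105 34 40 89 88 88 90 91 89 91 91 90118117116117116117
135  96 95 50 52 57 93 93104104107 37 45 84 82 82 83 84 82 84 84 95119118118118118118
137  85 83 85 84 86 84 85 84 82 82 83 83 80 80 79 78 74 78 79 78120117117118118118118
```

The tray sits about 2.6 mm to the right of centre, since its left edge is at row 119.5 where 115 was expected, so it is catching on the right rail's end. I back off, shift left and go on.

{"api": "drive_tool", "payload": {
  "targets": [
    {"jaw":0,"travel":[0,-0.004,0],"twist":0},
    {"jaw":0,"travel":[0.0015,-0.006,0],"twist":0},
    {"jaw":0,"travel":[0.0028,-0.006,0],"twist":0},
    {"jaw":0,"travel":[0.0028,-0.002,0],"twist":0},
    {"jaw":0,"travel":[0.0028,0.003,0],"twist":0},
    {"jaw":0,"travel":[0.0028,0.008,0],"twist":0},
    {"jaw":0,"travel":[0.0028,0.01,0],"twist":0},
    {"jaw":0,"travel":[0.0028,0.01,0],"twist":0}
  ]
}}

```text
t: 19.65
eef_pos: [491.2, -52.9, 87.9]
tcp_rot: [3.141, 0.0, 1.724]
ft_force: [-0.3, -1.2, -3.1]
opening: 0.124
grip_force: 30.0
```

{"api": "drive_tool", "payload": {
  "targets": [
    {"jaw":0,"travel":[0,0.004,0],"twist":0},
    {"jaw":0,"travel":[0,0.01,0],"twist":0},
    {"jaw":0,"travel":[0,0.016,0],"twist":0},
    {"jaw":0,"travel":[0,0.022,0],"twist":0},
    {"jaw":0,"travel":[0,0.028,0],"twist":0},
    {"jaw":0,"travel":[0,0.034,0],"twist":0},
    {"jaw":0,"travel":[0,0.034,0],"twist":0}
  ]
}}

```text
t: 20.23
eef_pos: [525.7, -47.8, 88.0]
tcp_rot: [3.14, 0.0, 1.724]
ft_force: [-0.2, -2.4, -4.2]
opening: 0.122
grip_force: 30.0
```

{"api": "drive_tool", "payload": {
  "targets": [
    {"jaw":0,"travel":[0,0.002,0],"twist":0},
    {"jaw":0,"travel":[0,0.004,0],"twist":0},
    {"jaw":0,"travel":[0,0.006,0],"twist":0},
    {"jaw":0,"travel":[0,0.007,0],"twist":0},
    {"jaw":0,"travel":[0,0.007,0],"twist":0}
  ]
}}

```text
t: 20.65
eef_pos: [531.2, -46.7, 88.0]
tcp_rot: [3.141, -0.0, 1.724]
ft_force: [0.7, -2.4, -4.4]
opening: 0.126
grip_force: 30.0
```

{"api": "drive_tool", "payload": {
  "targets": [
    {"jaw":0,"travel":[0,0.001,0],"twist":0},
    {"jaw":0,"travel":[0,0.002,0],"twist":0},
    {"jaw":0,"travel":[0,0.003,0],"twist":0},
    {"jaw":0,"travel":[0,0.004,0],"twist":0},
    {"jaw":0,"travel":[0,0.004,0],"twist":0}
  ]
}}

```text
t: 21.07
eef_pos: [535.2, -45.9, 88.1]
tcp_rot: [3.141, -0.0, 1.724]
ft_force: [0.8, 0.7, -3.9]
opening: 0.125
grip_force: 30.0
```

{"api": "drive_tool", "payload": {
  "targets": [
    {"jaw":0,"travel":[0,0.001,0],"twist":0},
    {"jaw":0,"travel":[0,0.002,0],"twist":0},
    {"jaw":0,"travel":[0,0.003,0],"twist":0},
    {"jaw":0,"travel":[0,0.003,0],"twist":0}
  ]
}}

```text
t: 21.4
eef_pos: [536.6, -45.5, 87.8]
tcp_rot: [-3.139, -0.001, 1.724]
ft_force: [-6.5, -0.4, -1.5]
opening: 0.125
grip_force: 30.0
```

```bash
python3 - <<'E'
from h import *
s=state();print(s["t"],s["eef_pos"],s["ft_force"])
c=read_camera("side");np.save("s9.npy",c,allow_pickle=True);g=cv2.cvtColor(c["frame"],cv2.COLOR_RGB2GRAY);hsv=cv2.cvtColor(c["frame"],cv2.COLOR_RGB2HSV)
o=np.array([566.6,-104.7]);C,S=np.cos(.1535),np.sin(.1535);M=np.array([[C,S],[-S,C]])
w=lambda x,y,z:[*(M.T@np.array([x,y])+o),z]
for n,p in(("barL top",(-24,105,146)),("barR top",(-24,15,146)),("barR bot",(-24,15,120)),("railRfront",(55,-8,103)),("railRrear",(119,-8,103)),("trayRf",(-37,-6,96)),("trayRr",(113,-6,96)),("deckFR",(-126,-26,90))):print(n,px(c,w(*p)).round(1))
b=(hsv[...,0]>100)&(hsv[...,0]<130)&(hsv[...,1]>120)
for v in range(188,225):print(v,''.join('B' if b[v,u] else "0123456789"[int(g[v,u])*10//256] for u in range(240,340)))
E
```

```text
21.4 [536.61400266 -45.51397572  87.79266217] [-6.4971224  -0.43226812 -1.51672296]
barL top [262.2 193. ]
barR top [281.1 202.6]
barR bot [280.7 209.6]
railRfront [301.9 209.1]
railRrear [314.4 203.2]
trayRf [282.2 219.6]
trayRr [312.7 205.3]
deckFR [266.7 233.2]
188 7777777788642100011111256521000110001234555555555678888888888998755555555789987544444444444444445555
189 5667788999986320001111478741000001111234445556655567788888889987655555555799999987554444445454554555
190 6788999999998653111111479741000011101234456777787666666788888886555555555689999999754444444545455545
191 8999999999998766431101478741000111101346678888877776656788888875555566555568999999854444444444555555
192 9999999999998777654322478741000011102478999887666777766777789865555566555568999999854444444545544555
193 9999999999988777776654456641000000113689998877666777788877789865556566655568999999754444455445455554
194 99999999998877777777764B3421000011013699988888777888888888789855556655555568999999754444444445554555
195 99999998888777777778764BBBB000010111468888888888888888888888876555555655556899999975444444455555
[... 2349 characters left out ...]
5554567655666665557889999998876555667666666666666666666666666655555555
219 3444444444444444445444456886554445678765555555688999999887655666666666666666666666655666666666555567
220 5444444444445445454444567998866667889988655578899999988766556676666666666666666666555666666666666789
221 5554344554444444444566789999988888999999888889999998876665667666666666666666666666656666666666667899
222 6655433444444444556788899999999999999999999999999887765666666666666666666666666666666666666555567789
223 6665544444445445788999999999999999999999999999988654444555665444444445555666666666666666543344445678
224 5666655443444567899999999999999999999999999998866543122323443212222222333566666666666665321123345666
```

The bar's right end is at (281,203–208), within a pixel of where it belongs when home. Push a bit more and see whether it yields.

{"api": "drive_tool", "payload": {
  "targets": [
    {"jaw":0,"travel":[0,0.001,0],"twist":0},
    {"jaw":0,"travel":[0,0.002,0],"twist":0},
    {"jaw":0,"travel":[0,0.003,0],"twist":0},
    {"jaw":0,"travel":[0,0.003,0],"twist":0}
  ]
}}

```text
t: 21.78
eef_pos: [536.3, -45.4, 87.6]
tcp_rot: [-3.132, -0.002, 1.724]
ft_force: [-23.7, -7.3, 8.7]
opening: 0.127
grip_force: 30.0
```

Hard stop at 24 N with no motion, so the tray is home. Now the tug.

{"api": "drive_tool", "payload": {
  "targets": [
    {"jaw":0,"travel":[0,-0.003,-0.0005],"twist":0},
    {"jaw":0,"travel":[0,-0.005,-0.0005],"twist":0},
    {"jaw":0,"travel":[0,-0.006,-0.0005],"twist":0},
    {"jaw":0,"travel":[0,-0.007,-0.0005],"twist":0},
    {"jaw":0,"travel":[0,-0.008,-0.0005],"twist":0},
    {"jaw":0,"travel":[0,-0.009,-0.0005],"twist":0},
    {"jaw":0,"travel":[0,-0.009,-0.0005],"twist":0}
  ]
}}

```text
t: 22.37
eef_pos: [534.2, -46.2, 88.8]
tcp_rot: [3.137, 0.0, 1.723]
ft_force: [9.0, 5.3, -7.0]
opening: 0.124
grip_force: 30.0
```

{"api": "drive_tool", "payload": {
  "targets": [
    {"jaw":0,"travel":[0,-0.001,0],"twist":0},
    {"jaw":0,"travel":[0,-0.0015,0],"twist":0},
    {"jaw":0,"travel":[0,-0.002,0],"twist":0},
    {"jaw":0,"travel":[0,-0.002,0],"twist":0}
  ]
}}

```text
t: 22.7
eef_pos: [533.8, -46.2, 89.0]
tcp_rot: [3.134, 0.001, 1.723]
ft_force: [15.7, 8.5, -9.6]
opening: 0.126
grip_force: 30.0
```

{"api": "drive_tool", "payload": {
  "targets": [
    {"jaw":0,"travel":[0,-0.001,0],"twist":0},
    {"jaw":0,"travel":[0,-0.001,0],"twist":0},
    {"jaw":0,"travel":[0,0.001,0],"twist":0},
    {"jaw":0,"travel":[0,0.003,0.0005],"twist":0},
    {"jaw":0,"travel":[0,0.005,0.0005],"twist":0},
    {"jaw":0,"travel":[0,0.005,0.0005],"twist":0}
  ]
}}

```text
t: 23.2
eef_pos: [535.0, -46.1, 87.9]
tcp_rot: [-3.141, -0.0, 1.724]
ft_force: [0.0, 0.3, -3.9]
opening: 0.124
grip_force: 30.0
```

```bash
python3 - <<'E'
from h import *
s=state();print(s["t"],s["eef_pos"],s["ft_force"],s["joints"])
E
```

```text
23.2 [535.03053937 -46.05802208  87.87260611] [ 0.0465117   0.25471248 -3.92615081] [-2.08886333e-01  4.84407026e-01  1.87276300e+00 -3.34215815e-05
  7.84888901e-01 -3.62165689e-01]
```

{"api": "drive_tool", "payload": {
  "targets": [
    {"jaw":0,"travel":[0,0,0.0008],"twist":0},
    {"jaw":0.32,"travel":[0,0,0.0008],"twist":0},
    {"jaw":0.32,"travel":[0,0,0.0008],"twist":0},
    {"jaw":0.32,"travel":[0,0,0.0008],"twist":0},
    {"jaw":0.32,"travel":[0,0,0.0008],"twist":0},
    {"jaw":0.32,"travel":[0,0,0.0008],"twist":0},
    {"jaw":0.32,"travel":[0,0,0.0008],"twist":0},
    {"jaw":0.32,"travel":[0,0,0.0008],"twist":0}
  ]
}}

```text
t: 23.87
eef_pos: [535.0, -46.1, 87.3]
tcp_rot: [3.141, -0.0, 1.724]
ft_force: [-0.2, 0.3, -0.3]
opening: 0.32
grip_force: 0.0
```

{"api": "drive_tool", "payload": {
  "targets": [
    {"jaw":0.36,"travel":[0,0,-0.015],"twist":0},
    {"jaw":0.36,"travel":[0,0,-0.04],"twist":0},
    {"jaw":0.36,"travel":[0,0,-0.075],"twist":0},
    {"jaw":0.36,"travel":[0,0,-0.11],"twist":0},
    {"jaw":0.36,"travel":[0,0,-0.14],"twist":0},
    {"jaw":0.36,"travel":[-0.01,0,-0.16],"twist":0},
    {"jaw":0.36,"travel":[-0.04,0,-0.172],"twist":0},
    {"jaw":0.36,"travel":[-0.07,0,-0.172],"twist":0}
  ]
}}

```text
t: 24.53
eef_pos: [546.6, -115.7, 262.6]
tcp_rot: [3.137, 0.002, 1.726]
ft_force: [0.7, 0.7, -0.6]
opening: 0.358
grip_force: 0.0
```

{"api": "drive_tool", "payload": {
  "targets": [
    {"jaw":0.36,"travel":[-0.03,0.005,0],"twist":-0.1},
    {"jaw":0.36,"travel":[-0.06,0.012,0],"twist":-0.2},
    {"jaw":0.36,"travel":[-0.09,0.02,0],"twist":-0.3},
    {"jaw":0.36,"travel":[-0.12,0.029,0],"twist":-0.4},
    {"jaw":0.36,"travel":[-0.124,0.029,0],"twist":-0.5},
    {"jaw":0.36,"travel":[-0.124,0.029,0],"twist":-0.6},
    {"jaw":0.36,"travel":[-0.124,0.029,0],"twist":-0.64},
    {"jaw":0.36,"travel":[-0.124,0.029,0],"twist":-0.64}
  ]
}}

```text
t: 25.2
eef_pos: [593.1, -233.7, 258.9]
tcp_rot: [-3.142, -0.001, 2.365]
ft_force: [-0.3, -0.6, 0.6]
opening: 0.364
grip_force: 0.0
```

```bash
cat > dial.py <<'E'
from h import *
k=1.5625
s=state();print(s["t"],s["eef_pos"],s["tcp_rot"],s["joints"])
c=read_camera("wrist");f=c["frame"];cv2.imwrite("pics/d%d.png"%(s["t"]*100),f[:,:,::-1])
H,S,V=[x.astype(int) for x in cv2.split(cv2.cvtColor(f,cv2.COLOR_RGB2HSV))]
D0=px(c,[550.5,-191,92]);print("exp",D0)
yy,xx=np.mgrid[:384,:512];near=np.hypot(xx-D0[0],yy-D0[1])<70
def big(m):
    n,l,st,ce=cv2.connectedComponentsWithStats(m.astype(np.uint8));return (l==1+st[1:,4].argmax())
dk=big(near&(V<75));cnt=max(cv2.findContours(dk.astype(np.uint8),0,1)[0],key=len);print("dark",dk.sum(),cv2.minEnclosingCircle(cnt))
red=big(((H<8)|(H>172))&(S>130)&(np.hypot(xx-D0[0],yy-D0[1])<120));y,x=np.nonzero(red);print("red px",x.mean(),y.mean(),len(x));mk=onz(c,x.mean(),y.mean(),83);print("mark",mk)
# scale lines ring: white ticks; pointer line: white inside dark hull
hull=np.zeros((384,512),np.uint8);cv2.fillConvexPoly(hull,cv2.convexHull(cnt),1);inn=cv2.erode(hull,np.ones((7,7)))>0
wh=big(inn&(V>140)&(S<60));y,x=np.nonzero(wh);P=np.stack([x,y],1).astype(np.float32);vx,vy,x0,y0=cv2.fitLine(P,2,0,.01,.01).ravel();t=(P-[x0,y0])@[vx,vy];print("white",len(x),[x0+vx*t.min(),y0+vy*t.min()],[x0+vx*t.max(),y0+vy*t.max()])
for e in(t.min(),t.max()):print("end",onz(c,x0+vx*e,y0+vy*e,115)[:2],onz(c,x0+vx*e,y0+vy*e,92)[:2])
# skirt: ellipse from hull contour pts projected on z=92
h=cv2.convexHull(cnt)[:,0];Q=np.array([onz(c,*q,92)[:2] for q in h])
cc,r=cv2.minEnclosingCircle(Q.astype(np.float32));print("skirt circle",cc,r)
E
python3 dial.py; python3 - <<'E'
from h import *
d=np.load("s9.npy",allow_pickle=True).item()
for z in(15,30,45,55):print(z,px(d,[457,226,z]))
E
```

```text
25.2 [ 593.07843537 -233.67792574  258.87332479] [-3.14155394e+00 -5.85320613e-04  2.36521603e+00] [-4.78960767e-01  4.46404520e-01  1.41840734e+00  1.40519675e-04
  1.27735176e+00 -1.27342117e+00]
exp [259.19176831 112.33357663]
dark 3427 ((259.7495422363281, 113.62319946289062), 34.775543212890625)
red px 232.64705882352942 158.1764705882353 85
mark [ 566.47123862 -250.07071217   83.        ]
white 113 [np.float32(257.06494), np.float32(82.93048)] [np.float32(258.96704), np.float32(112.06744)]
end [ 527.56693169 -171.72673968] [ 526.80844162 -171.06047351]
end [ 549.43018079 -190.40445007] [ 550.12206604 -190.97723532]
skirt circle (552.3232421875, -192.65292358398438) 37.5672492980957
15 [211.83442197 204.21750351]
30 [211.74340583 200.73986693]
45 [211.65167729 197.23501061]
55 [211.59012502 194.88315941]
```

Pointer is at 139.5° and the mark at about -76° (world), with the dial axis near (552,-192.4): a clockwise turn of about 215°. Move onto the bar.

{"api": "drive_tool", "payload": {
  "targets": [
    {"jaw":0.36,"travel":[0.025,0,0.02],"twist":-0.07},
    {"jaw":0.36,"travel":[0.05,0,0.05],"twist":-0.07},
    {"jaw":0.36,"travel":[0.0583,0.0007,0.085],"twist":-0.07},
    {"jaw":0.36,"travel":[0.0583,0.0007,0.12],"twist":-0.07},
    {"jaw":0.36,"travel":[0.0583,0.0007,0.145],"twist":-0.07},
    {"jaw":0.36,"travel":[0.0583,0.0007,0.16],"twist":-0.07},
    {"jaw":0.36,"travel":[0.0583,0.0007,0.169],"twist":-0.07},
    {"jaw":0.36,"travel":[0.0583,0.0007,0.169],"twist":-0.07}
  ]
}}

```text
t: 25.92
eef_pos: [551.6, -191.6, 88.7]
tcp_rot: [-3.141, -0.002, 2.433]
ft_force: [-0.0, 0.6, -0.4]
opening: 0.357
grip_force: 0.0
```

{"api": "drive_tool", "payload": {
  "targets": [
    {"jaw":0.36,"travel":[0,0,0.007],"twist":0},
    {"jaw":0.36,"travel":[0,0,0.013],"twist":0},
    {"jaw":0.36,"travel":[0,0,0.018],"twist":0},
    {"jaw":0.36,"travel":[0,0,0.022],"twist":0},
    {"jaw":0.36,"travel":[0,0,0.022],"twist":0}
  ]
}}

```text
t: 26.33
eef_pos: [551.9, -191.9, 67.7]
tcp_rot: [-3.142, -0.001, 2.434]
ft_force: [-1.3, 0.3, -0.8]
opening: 0.359
grip_force: 0.0
```

Close on the bar.

{"api": "drive_tool", "payload": {
  "targets": [
    {"jaw":0,"travel":[0,0,0],"twist":0},
    {"jaw":0,"travel":[0,0,0],"twist":0},
    {"jaw":0,"travel":[0,0,0],"twist":0},
    {"jaw":0,"travel":[0,0,0],"twist":0},
    {"jaw":0,"travel":[0,0,0],"twist":0},
    {"jaw":0,"travel":[0,0,0],"twist":0}
  ]
}}

```text
t: 26.83
eef_pos: [552.6, -191.8, 68.5]
tcp_rot: [3.141, 0.001, 2.434]
ft_force: [3.3, 3.5, 1.3]
opening: 0.143
grip_force: 30.0
```

{"api": "drive_tool", "payload": {
  "targets": [
    {"jaw":0,"travel":[0,0,0],"twist":0.1},
    {"jaw":0,"travel":[0,0,0],"twist":0.2},
    {"jaw":0,"travel":[0,0,0],"twist":0.32},
    {"jaw":0,"travel":[0,0,0],"twist":0.44},
    {"jaw":0,"travel":[0,0,0],"twist":0.56},
    {"jaw":0,"travel":[0,0,0],"twist":0.68},
    {"jaw":0,"travel":[0,0,0],"twist":0.8},
    {"jaw":0,"travel":[0,0,0],"twist":0.9}
  ]
}}

```text
t: 27.5
eef_pos: [552.9, -191.7, 68.5]
tcp_rot: [3.14, -0.0, 1.528]
ft_force: [5.5, 4.5, 0.1]
opening: 0.145
grip_force: 30.0
```

{"api": "drive_tool", "payload": {
  "targets": [
    {"jaw":0,"travel":[0,0,0],"twist":0.1},
    {"jaw":0,"travel":[0,0,0],"twist":0.2},
    {"jaw":0,"travel":[0,0,0],"twist":0.32},
    {"jaw":0,"travel":[0,0,0],"twist":0.44},
    {"jaw":0,"travel":[0,0,0],"twist":0.56},
    {"jaw":0,"travel":[0,0,0],"twist":0.68},
    {"jaw":0,"travel":[0,0,0],"twist":0.8},
    {"jaw":0,"travel":[0,0,0],"twist":0.9}
  ]
}}

```text
t: 28.17
eef_pos: [553.3, -191.8, 68.5]
tcp_rot: [3.14, -0.002, 0.628]
ft_force: [6.7, 4.5, -0.8]
opening: 0.143
grip_force: 30.0
```

```bash
python3 -c "
from h import *
s=state();print(s['t'],s['eef_pos'],s['tcp_rot'],s['joints'],s['ft_force'],s['moment'],s['opening'])"
```

```text
28.1667 [ 553.34905439 -191.84822005   68.5255984 ] [ 3.13992682e+00 -1.92232817e-03  6.27643897e-01] [-4.46969314e-01  5.67176435e-01  1.77089091e+00  1.24966151e-03
  8.01145593e-01  4.95316165e-01] [ 6.68136951  4.52999228 -0.84003224] [ 0.62862066 -1.07615535  0.13151397] 0.14264477696376246
```

{"api": "drive_tool", "payload": {
  "targets": [
    {"jaw":0,"travel":[0,0,0],"twist":0.1},
    {"jaw":0,"travel":[0,0,0],"twist":0.2},
    {"jaw":0,"travel":[0,0,0],"twist":0.32},
    {"jaw":0,"travel":[0,0,0],"twist":0.44},
    {"jaw":0,"travel":[0,0,0],"twist":0.56},
    {"jaw":0,"travel":[0,0,0],"twist":0.68},
    {"jaw":0,"travel":[0,0,0],"twist":0.8},
    {"jaw":0,"travel":[0,0,0],"twist":0.9}
  ]
}}

```text
t: 28.83
eef_pos: [553.5, -192.3, 68.5]
tcp_rot: [3.142, -0.003, -0.272]
ft_force: [6.0, 1.1, -0.8]
opening: 0.144
grip_force: 30.0
```

{"api": "drive_tool", "payload": {
  "targets": [
    {"jaw":0,"travel":[0,0,0],"twist":0.12},
    {"jaw":0,"travel":[0,0,0],"twist":0.24},
    {"jaw":0,"travel":[0,0,0],"twist":0.36},
    {"jaw":0,"travel":[0,0,0],"twist":0.48},
    {"jaw":0,"travel":[0,0,0],"twist":0.6},
    {"jaw":0,"travel":[0,0,0],"twist":0.72},
    {"jaw":0,"travel":[0,0,0],"twist":0.84},
    {"jaw":0,"travel":[0,0,0],"twist":0.94}
  ]
}}

```text
t: 29.5
eef_pos: [553.2, -192.6, 68.5]
tcp_rot: [-3.14, -0.002, -1.212]
ft_force: [4.7, -1.6, -1.5]
opening: 0.146
grip_force: 30.0
```

{"api": "drive_tool", "payload": {
  "targets": [
    {"jaw":0,"travel":[0,0,0],"twist":0.05},
    {"jaw":0,"travel":[0,0,0],"twist":0.09},
    {"jaw":0,"travel":[0,0,0],"twist":0.1},
    {"jaw":0,"travel":[0,0,0],"twist":0.1}
  ]
}}

```text
t: 29.83
eef_pos: [553.1, -192.6, 68.5]
tcp_rot: [-3.14, -0.002, -1.306]
ft_force: [5.1, -1.8, -0.5]
opening: 0.145
grip_force: 30.0
```

```bash
python3 - <<'E'
from h import *
s=state();print(s['t'],s['eef_pos'],s['tcp_rot'],s['joints'],s['ft_force'],s['opening'])
c=read_camera("wrist");f=c["frame"]
H,S,V=[x.astype(int) for x in cv2.split(cv2.cvtColor(f,cv2.COLOR_RGB2HSV))]
print("mark exp",px(c,[566.5,-250,83]))
m=((H<8)|(H>172))&(S>130);n,l,st,ce=cv2.connectedComponentsWithStats(m.astype(np.uint8))
for i in range(1,n):
    if st[i,4]>30:
        b=cv2.boxPoints(cv2.minAreaRect(np.argwhere(l==i)[:,::-1].astype(np.float32)))
        p=onz(c,*ce[i],83);q=p[:2]-s['eef_pos'][:2];print(st[i],ce[i],p,np.hypot(*q),np.degrees(np.arctan2(q[1],q[0])),[onz(c,*z,83)[:2].round(1).tolist() for z in b])
E
```

```text
29.8333 [ 553.11003647 -192.6216524    68.54707998] [-3.13968745e+00 -1.68406182e-03 -1.30605148e+00] [-4.47857064e-01  5.67159294e-01  1.77084759e+00 -3.98767718e-05
  8.01043127e-01  2.42901686e+00] [ 5.14082631 -1.82218805 -0.46782986] 0.14453961099960883
mark exp [260.17522046 129.40823108]
[253 113  15  31 381] [260.03674541 126.93700787] [ 566.94390042 -251.3180963    83.        ] 60.30462932790025 -76.73826777205564 [[572.8, -257.7], [565.2, -259.8], [560.7, -243.6], [568.4, -241.5]]
```

```bash
cat > fin.py <<'E'
from h import *
s=state();e=s['eef_pos'];print(s['t'],e,s['tcp_rot'][2],s['ft_force'],s['opening'])
c=read_camera("wrist");f=c["frame"];H,S,V=[x.astype(int) for x in cv2.split(cv2.cvtColor(f,cv2.COLOR_RGB2HSV))]
A=np.array([553.2,-192.3])
m=((H<8)|(H>172))&(S>130);n,l,st,ce=cv2.connectedComponentsWithStats(m.astype(np.uint8));i=1+st[1:,4].argmax()
mk=onz(c,*ce[i],83)[:2]
ca=px(c,[*A,115]);ct=px(c,[*(A+29*np.array([np.cos(s['tcp_rot'][2]),np.sin(s['tcp_rot'][2])])),115]);print("axis",ca,"tip",ct,"mark",ce[i])
D=px(c,[*A,92]);yy,xx=np.mgrid[:384,:512]
w=(V>130)&(S<70)&(np.hypot(xx-D[0],yy-D[1])<95)
n,l,st,ce2=cv2.connectedComponentsWithStats(w.astype(np.uint8))
for j in range(1,n):
    if st[j,4]>=12:
        y,x=np.nonzero(l==j);P=np.stack([x,y],1).astype(np.float32);vx,vy,x0,y0=cv2.fitLine(P,2,0,.01,.01).ravel();t=(P-[x0,y0])@[vx,vy]
        for z in (115,80):
            a,b=[onz(c,x0+vx*q,y0+vy*q,z)[:2] for q in(t.min(),t.max())]
            ang=lambda q:np.degrees(np.arctan2(q[1],q[0]))
            print(st[j],z,"a",a.round(1),"b",b.round(1),"dir",ang(a-b).round(1),"from axis",ang(a-A).round(1),ang(b-A).round(1),np.hypot(*(a-A)).round(1),np.hypot(*(b-A)).round(1))
print("mark ang",np.degrees(np.arctan2(*(mk-A)[::-1])),mk)
E
python3 fin.py
```

```text
29.8833 [ 553.10353897 -192.59972542   68.54580546] -1.3055001436811011 [ 6.51277679 -1.69415382 -0.49182742] 0.14272853235654182
axis [255.81603576 249.31723891] tip [255.81081047 196.29578785] mark [260.09162304 126.86649215]
[ 162  138  183  105 6483] 115 a [ 610.4 -200.5] b [ 533.  -252.1] dir 33.7 from axis -8.2 -108.7 57.8 63.2
[ 162  138  183  105 6483] 80 a [ 619.  -185.9] b [ 524.2 -249. ] dir 33.7 from axis 5.6 -117.1 66.1 63.7
[255 171   6  10  53] 115 a [ 563.7 -232.9] b [ 562.1 -228.5] dir -70.6 from axis -75.5 -76.2 42.0 37.3
[255 171   6  10  53] 80 a [ 561.8 -225.5] b [ 559.9 -220.1] dir -70.6 from axis -75.5 -76.4 34.3 28.6
[255 185   7  55 358] 115 a [ 553.9 -198.2] b [ 561.2 -226.2] dir 104.6 from axis -82.9 -76.7 5.9 34.9
[255 185   7  55 358] 80 a [ 549.9 -183. ] b [ 558.8 -217.3] dir 104.6 from axis 109.6 -77.3 9.9 25.6
[239 287  49   6 218] 115 a [ 555.8 -167.1] b [ 530.7 -174.2] dir 15.7 from axis 84.0 141.1 25.3 28.8
[239 287  49   6 218] 80 a [ 552.2 -145. ] b [ 521.5 -153.7] dir 15.7 from axis 91.2 129.4 47.3 50.0
[237 301  43  27 847] 115 a [ 552.9 -150.3] b [ 530.6 -157.5] dir 17.8 from axis 90.5 123.0 42.0 41.5
[237 301  43  27 847] 80 a [ 548.6 -124.4] b [ 521.3 -133.2] dir 17.8 from axis 93.9 118.3 68.0 67.2
mark ang -76.88561299725897 [ 566.95833062 -251.35572526]
```

The pointer line (column ≈258) stands about 1.3° short of the tab (column 260.1). A small further turn, then release and check.

{"api": "drive_tool", "payload": {
  "targets": [
    {"jaw":0,"travel":[0,0,0],"twist":0.012},
    {"jaw":0,"travel":[0,0,0],"twist":0.023},
    {"jaw":0,"travel":[0,0,0],"twist":0.023},
    {"jaw":0.36,"travel":[0,0,0],"twist":0.023},
    {"jaw":0.36,"travel":[0,0,0],"twist":0.023},
    {"jaw":0.36,"travel":[0,0,0],"twist":0.023},
    {"jaw":0.36,"travel":[0,0,0],"twist":0.023},
    {"jaw":0.36,"travel":[0,0,0],"twist":0.023}
  ]
}}

```text
t: 30.6
eef_pos: [551.9, -192.0, 68.1]
tcp_rot: [3.141, 0.0, -1.329]
ft_force: [0.2, -1.2, -0.7]
opening: 0.353
grip_force: 0.0
```

{"api": "drive_tool", "payload": {
  "targets": [
    {"jaw":0.36,"travel":[0,0,0],"twist":0},
    {"jaw":0.36,"travel":[0,0,-0.01],"twist":0},
    {"jaw":0.36,"travel":[0,0,-0.03],"twist":0},
    {"jaw":0.36,"travel":[0,0,-0.06],"twist":0},
    {"jaw":0.36,"travel":[-0.02,0,-0.09],"twist":0},
    {"jaw":0.36,"travel":[-0.05,0,-0.12],"twist":0},
    {"jaw":0.36,"travel":[-0.06,0,-0.14],"twist":0},
    {"jaw":0.36,"travel":[-0.06,0,-0.14],"twist":0}
  ]
}}

```text
t: 31.27
eef_pos: [538.7, -132.3, 213.5]
tcp_rot: [-3.136, -0.004, -1.327]
ft_force: [0.2, 0.8, 0.9]
opening: 0.363
grip_force: 0.0
```

```bash
cat > fin2.py <<'E'
from h import *
s=state();print(s['t'],s['eef_pos'],s['tcp_rot'][2],s['opening'],s['joints'][5])
c=read_camera("wrist");f=c["frame"];np.save("f2.npy",c,allow_pickle=True);H,S,V=[x.astype(int) for x in cv2.split(cv2.cvtColor(f,cv2.COLOR_RGB2HSV))]
A=np.array([553.2,-192.3]);D=px(c,[*A,92]);yy,xx=np.mgrid[:384,:512];r=np.hypot(xx-D[0],yy-D[1]);print("D",D,c["cx"],c["cy"])
ang=lambda q:round(float(np.degrees(np.arctan2(q[1],q[0]))),2)
m=((H<8)|(H>172))&(S>130)&(r<130);y,x=np.nonzero(m);mk=onz(c,x.mean(),y.mean(),83)[:2];print("red",len(x),x.mean(),y.mean(),mk)
dk=(V<75)&(r<75);n,l,st,ce=cv2.connectedComponentsWithStats(dk.astype(np.uint8));i=1+st[1:,4].argmax();cnt=max(cv2.findContours((l==i).astype(np.uint8),0,1)[0],key=len)
Q=np.array([onz(c,*q,86)[:2] for q in cv2.convexHull(cnt)[:,0]]);cc,rr=cv2.minEnclosingCircle(Q.astype(np.float32));print("skirt",cc,rr)
w=(V>130)&(S<70)&(r<85);n,l,st,ce=cv2.connectedComponentsWithStats(w.astype(np.uint8))
for j in range(1,n):
    if 8<=st[j,4]<400:
        y,x=np.nonzero(l==j);P=np.stack([x,y],1).astype(np.float32);vx,vy,x0,y0=cv2.fitLine(P,2,0,.01,.01).ravel();t=(P-[x0,y0])@[vx,vy]
        if t.max()-t.min()<5: continue
        for z in (115,86,80):
            a,b=[onz(c,x0+vx*q,y0+vy*q,z)[:2] for q in(t.min(),t.max())]
            if abs(np.hypot(*((a+b)/2-A))-{115:18,86:40,80:45}[z])<8:print(st[j].tolist(),z,a.round(1),b.round(1),"dir",ang(b-a),"axis",ang((a+b)/2-A),"r",np.hypot(*(a-A)).round(),np.hypot(*(b-A)).round(), "to mark",ang(mk-(a+b)/2))
print("mark from axis",ang(mk-A))
E
python3 fin2.py
```

```text
31.2667 [ 538.71515591 -132.27308527  213.47318594] -1.3272761595034224 0.36267454296290974 2.537795267730164
D [258.18289136 113.93062849] 257.78587213006335 188.92674229460812
red 146 259.45205479452056 48.897260273972606 [ 566.57794079 -250.52449104]
skirt (551.5648193359375, -192.6939239501953) 38.24589920043945
[257, 75, 5, 36, 166] 115 [ 560.8 -225.6] [ 553.  -196.9] dir 105.12 axis -78.87 r 34.0 5.0 to mark -76.19
mark from axis -77.06
```

The line now points at the tab to within about half a degree (column ≈258.9 expected, 259.45 seen). The tray held the tug with only the catch's 2 mm of play, and the robot is clear. Handing in.

```bash
python3 -c "
from h import *
t0=np.load('top0.npy',allow_pickle=True).item()['frame'].astype(int);t=read_camera('top');H,S,V=cv2.split(cv2.cvtColor(t['frame'],cv2.COLOR_RGB2HSV))
m=((H>105)&(H<130)&(S>150)&(V>60)).astype(np.uint8);n,l,st,ce=cv2.connectedComponentsWithStats(m)
for i in range(1,n):
    if st[i,4]>15 and ce[i][1]>120: print(st[i].tolist(),ce[i].round(1),onz(t,*ce[i],100)[:2].round())
print(job_done())"
```

```text
[230, 125, 8, 9, 55] [233.7 129.3] [765. 118.]
[267, 186, 16, 6, 50] [274.1 188.4] [540. -35.]
[355, 190, 9, 9, 60] [358.9 194.4] [ 522. -348.]
[226, 221, 8, 7, 38] [230.  223.8] [407. 124.]
[319, 238, 8, 8, 50] [322.4 241.7] [ 346. -210.]
the job is handed in; nothing more can be done
None
```

The job is handed in. The white bottle stands upright on the bench right of the shaker; the tray is home, with its catch holding an 18 N tug at 2 mm of play. The dial's pointer was then turned to within about 1° of the red mark.

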